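# Pack the record-care tray and let its sprung dust cover down slowly

## Task

Someone has left a tumbler on the dust cover of the record-care tray: first stand it upright in the middle of its coaster, then open the cover until it stays back by itself and pack every record-care thing that is out on the shelf (the two brushes, the record weight, the record clamp and the gel jar, as many as there are) into the tray, each standing upright flat on the tray floor with none on another. Then bring the sprung cover back and let it down slowly all the way shut, holding it back so that it never snaps, and leave the 45 adapter, remote, tin and candle where they are.

Things in the scene. Friction and masses are not known exactly. Their poses are not given: they have to be found in the camera images.
- tray: Fixed wooden tray. Origin: middle of its packing space in plan, on the underside; x from the front (bar side, facing the robot) to the hinge side, y along it, z up. Packing space 160 mm in x (-80 to +80) by 260 mm in y (-130 to +130), floor at z = 8 mm, walls 6 mm thick, tops at z = 40 mm; behind it a rail 15 mm deep, same height. It stays put in a run.
- tray_hinge (a point): Middle of the cover's hinge line, at (85, 0, 20) mm in the tray frame; the line runs along the tray's y. The cover is a hollow smoked acrylic hood 171 mm deep, 272 mm long, 45 mm high, of 5 mm sheet. Shut, it sits on the walls, its flat top 85 mm above the shelf, 72 mm clear over the tray floor. Fully open, it stands behind the hinge line, its hood up to 195 mm above the shelf.
- cover (a joint): Dust cover angle, rad: 0 shut, grows as the bar side lifts, 1.65 fully open at its stop, just past upright. A spring pulls it shut throughout: let go below about 1.4, spring and weight (0.6 kg) together snap it shut hard (lifting takes about 3.3 N at the bar when shut, less higher up). Past about 1.4 its own weight outdoes the spring (by about 0.7 N at the bar) and it stays back at its stop.
- cover_bar (a point): Middle of the cover's aluminium pull bar: round, 12 mm thick, 120 mm long, parallel to the hinge, 28 mm clear of the cover's front on two 8 mm struts near its ends. From the hinge it lies at (-205, 0, +42) mm in tray axes when shut (62 mm above the shelf) and swings about the hinge, to about 221 mm high at the stop. Pinched from above, it turns between the fingers.
- tumbler: Glass tumbler, 90 mm tall, 64 mm wide at the rim tapering to 51 mm at the foot, wall 4 mm, 0.2 kg. Origin: centre of its underside, z up. It starts standing on the shut cover.
- coaster: Loose white ceramic coaster, round, 100 mm wide, 8 mm thick, lying on the shelf left of the tray. Origin: centre of its underside.
- velvet_brush: Pale wooden record brush: foot 100 x 44 x 24 mm high (long in its x), on it a grip rib 70 mm long (x), 16 mm wide (y), top at 56 mm. Origin: centre of the underside, z up. May be absent.
- carbon_brush: Carbon-fibre record brush: black foot 90 x 34 x 24 mm high (long in its x), on it an aluminium grip rib 60 mm long (x), 14 mm wide (y), top at 56 mm. Origin: centre of the underside, z up. May be absent.
- record_weight: Aluminium record weight: disc 64 mm wide, 26 mm high, with a 30 mm wide knob on it, top at 58 mm; 0.35 kg. Origin: centre of the underside, z up. May be absent.
- record_clamp: Grey and black plastic record clamp: disc 68 mm wide, 22 mm high, with a 34 mm wide knob on it, top at 56 mm. Origin: centre of the underside, z up. May be absent.
- gel_jar: Amber glass stylus-gel jar: 52 mm wide, 30 mm high, with a tall white 28 mm wide cap on it, top at 62 mm. Origin: centre of the underside, z up. May be absent.
- adapter: Green plastic 45 adapter, 38 mm wide, 12 mm high: a bystander lying among the record-care things. Origin: underside.
- remote: Black remote control, 150 x 44 x 18 mm: a bystander in front of the tray. Origin: underside.
- cartridge_tin: Flat round steel tin, 72 mm wide, 32 mm high: a bystander at the back. Origin: underside.
- candle: Candle jar with a wooden cap, 70 mm wide, 80 mm high: a bystander at the back left. Origin: underside.

How it is judged:
By the outcome, as a careful person would: the job done as asked, in the order asked, and still so for the second after the job is handed in, with the robot touching nothing.
Of velvet_brush, carbon_brush, record_weight, record_clamp, gel_jar only 3 to 5 are there at a start; the rules pass over those that are not, and their reading is None.
At some moment in a run one of velvet_brush, carbon_brush, record_weight, record_clamp, gel_jar may be knocked a few centimetres aside while the robot is not near it.
It also fails if it takes over 210 s, if anything falls off the work surface, if the arm or the gripper's body presses on something with over 40 N, if the wrist force passes 120 N, or if a joint passes its speed limit or range.

## Robot

A 7-joint arm with a two-finger parallel gripper is mounted at the origin on the work surface. World frame = base frame: x ahead of the robot, y to its left, z up, the work surface at z = 0. Lengths are in m, angles in rad, forces in N, time in s.
With the tool pointing down it reaches from about 0.4 to 0.85 m from the base axis. Payload 10.4 kg.
Tool frame: the origin (TCP) lies on the centre line of the jaws, within the pads' length; the fingertips stand r.finger_overhang ahead of it and the grasp point (between the pads) lies 5 mm behind it (r.finger_overhang is the distance from the TCP to the fingertips, in m); z points along the fingers, y is the line along which they close (so a half turn about z gives the same grasp; the last joint's range is limited). The gripper opens to 87 mm and grips with 3 to 60 N. Pads are 19 mm wide; open, the fingers measure 117 mm over their backs; the gripper's body (75 mm by 190 mm) begins 51 mm behind the grasp point.
Start: joints at [-0.023, 0.332, -0.065, 1.46, 0.022, 1.35, -0.088], TCP at [0.625, 0, 0.237] pointing down, gripper open.
Joint ranges: [-2.6, 2.6], [-0.5, 2.12], [-1.47, 1.34], [0.16, 2.42], [-1.27, 4.41], [0.06, 2.06], [-2.6, 2.6]. Speed limits (rad/s): [2.22, 2.22, 2.79, 2.79, 3.14, 3.14, 3.14].

## Interface

Orientations are given as a unit quaternion [x, y, z, w].
In Python, from bench import read_state, viewer, r gives the robot as it stands.
- The arm moves only by the tool carry_out, never from a script. Its argument "moves" is a list of rows, each a list of 6 numbers: the shift along the tool's x, y, z in units of 40 mm (1.0 is 40 mm), then the turn, a rotation vector about the tool's x, y, z in units of 8 degrees (1.0 is 8 degrees). A call has 1 to 20 rows; each row shifts and turns the commanded pose from where the row before left it, along the tool's axes as they then stand; what a row does not reach is not made up. A row lasts 1/8 s, in which the tool goes at most 62.5 mm and 10.7 degrees, less where a joint would pass 70% of its speed; a pose out of reach is approached as far as the arm can. A call is refused whole if a number of a shift passes 1 or a number of a turn 1, either way. A call with a gripper value outside its range is refused whole. "fingers" is the finger opening in mm, from 0 to 87, set as the call begins (left out, the last holds). The fingers move at their own pace and stop on an object; "force" is the grip in N (left out, the last holds). Time passes only in rows, so rows that do not move let the fingers close. It gives the time, the measured TCP pose, the force, the opening and the grip force at its end, in the units of the state.
- read_state(): the state, without advancing time (a new reading comes with each control period).
- viewer.camera(name): name is "scene" or "side" or "wrist"; returns a dict with "pixels" (400x640x3 uint8, red, green, blue), "range_z" (400x640 float32, m along the optical axis (not along the pixel's ray), 0 where there is no reading), "fx", "fy", "cx", "cy" (pixels), "xyz" and "orientation" of the camera in the world. Camera axes: x right, y down, z forward; pixel columns grow to the right and rows downward; lengths in m; the calibration is good to about 2 mm. A picture is of the moment at which its call begins.
- r.close_job(): hands the job in; it is judged then, once.
The state is a dict: "time": time; "joint_positions": joint angles; "joint_vel": joint speeds; "joint_torque": joint torques, N m; "ee_pos": TCP position; "eef_rot": TCP orientation; "ft_force": force on the tool from outside, world axes, zero at the start; "torque": the same for the moment, N m; "width": finger opening in m; "grip_force": force on a finger pad.
Only numpy, scipy, OpenCV 4.12 (cv2) and the standard library are available. Lean on these libraries where they do the work, as an engineer would, in place of code of your own. Each camera call takes 0.05 s, during which the arm holds its last target. There are 200 camera calls.

## Working session

There is one attempt and no reset: what is moved stays moved. The work goes in short steps, Python scripts to look and compute and a tool call to move; the robot and the scene stay as the last step left them, time stands still between calls to the robot, and variables do not carry over. Pictures are saved under pics/ and viewed, at most 15 in all, crops included, and the job is handed in when it is done.

Besides the shell and the picture viewer there is one more tool, called after "Emit:" in YAML: its name, and indented under it one key for each argument. carry_out: Moves the arm, as the interface text tells. Its arguments: {"type":"object","properties":{"moves":{"type":"array","items":{"type":"array","items":{"type":"number"}}},"fingers":{"type":"number"},"force":{"type":"number"}},"required":["moves"]}

```bash
ls; mkdir -p pics; cat > h.py <<'E'
import numpy as np, cv2
from bench import read_state, viewer, r
from scipy.spatial.transform import Rotation as R
def cam(n):
    c=viewer.camera(n); c['R']=R.from_quat(c['orientation']).as_matrix(); c['t']=np.array(c['xyz']); return c
def save(c,f): cv2.imwrite('pics/'+f,cv2.cvtColor(c['pixels'],cv2.COLOR_RGB2BGR))
def cloud(c):
    v,u=np.mgrid[:400,:640]; z=c['range_z']
    p=np.stack([(u-c['cx'])/c['fx']*z,(v-c['cy'])/c['fy']*z,z],-1)
    P=p@c['R'].T+c['t']; P[z==0]=np.nan; return P
def ray(c,u,v,z):
    d=c['R']@np.array([(u-c['cx'])/c['fx'],(v-c['cy'])/c['fy'],1]); return c['t']+d*(z-c['t'][2])/d[2]
E
python3 - <<'E'
from h import *
for n in ['scene','side']:
    c=cam(n); save(c,n+'1.png'); print(n,c['t'].round(3),c['R'].round(2).tolist(),c['fx'])
print(r.finger_overhang, read_state())
E
```

```text
pics
scene [ 1.648 -0.416  0.986] [[0.33, 0.57, -0.75], [0.94, -0.19, 0.26], [0.0, -0.8, -0.6]] 442.09964374444206
side [ 0.315 -0.906  0.718] [[0.96, -0.16, 0.21], [-0.26, -0.54, 0.8], [-0.01, -0.83, -0.56]] 405.3682506451006
0.014 {'time': 0.1, 'joint_positions': array([-0.0226165 ,  0.33278958, -0.06468812,  1.46084081,  0.02158634,
        1.34988893, -0.08849017]), 'joint_vel': array([-0.00017622, -0.00249914,  0.00149826, -0.00187654, -0.00079327,
       -0.00079824, -0.0003635 ]), 'joint_torque': array([ 3.16136166e-04, -6.24538064e+01,  2.38312193e-02, -3.90717781e+01,
       -6.15657773e-02,  3.65302863e-02,  4.60620026e-05]), 'ee_pos': array([6.24681618e-01, 5.66345129e-06, 2.35853260e-01]), 'eef_rot': array([ 7.07095698e-01,  7.07117596e-01, -4.51419346e-04, -4.19137745e-04]), 'ft_force': array([-1.02895497,  0.17794758,  0.51581031]), 'torque': array([ 0.02351327,  0.01326399, -0.00026967]), 'grip_force': 0.0, 'width': 0.08715092209282134}
```

View pics/scene1.png

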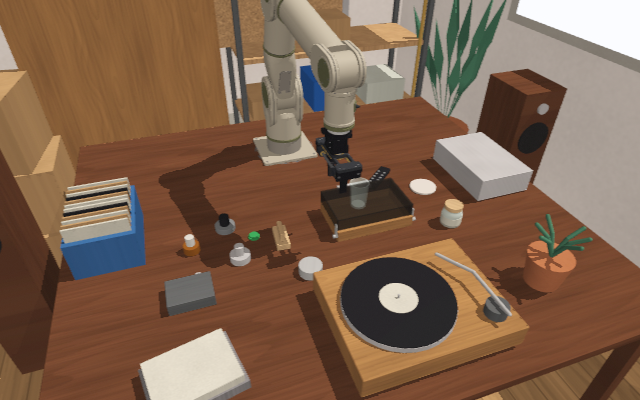

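View pics/side1.png

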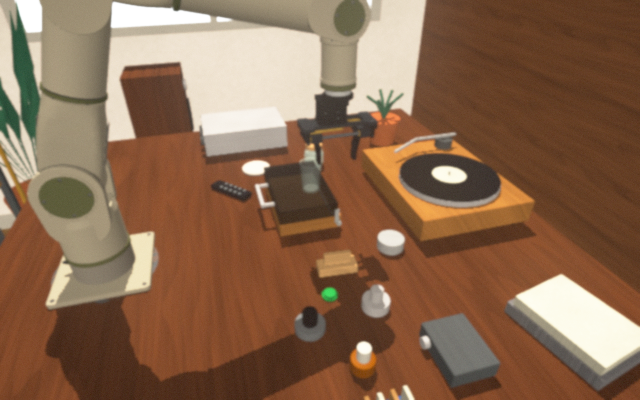

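The views show the tumbler on the shut cover (scene 358,193), with the coaster at (423,187). On the shelf are the velvet brush (282,238), clamp (224,224), weight (240,255), jar (191,245) and adapter (254,237). There is no carbon brush.

```bash
cat > topd.py <<'E'
from h import *
def topdown(cs,f=None):
    # 2mm grid, x 0.3..1.0 (rows), y 0.4..-0.6 (cols)
    H=np.full((350,500),np.nan); C=np.zeros((350,500,3),np.uint8)
    P=np.concatenate([cloud(c).reshape(-1,3) for c in cs]); K=np.concatenate([c['pixels'].reshape(-1,3) for c in cs])
    ok=~np.isnan(P[:,0])&(P[:,2]<.25); P,K=P[ok],K[ok]; o=np.argsort(P[:,2]); P,K=P[o],K[o]
    i=((1.0-P[:,0])/.002).astype(int); j=((.4-P[:,1])/.002).astype(int)
    m=(i>=0)&(i<350)&(j>=0)&(j<500); H[i[m],j[m]]=P[m,2]; C[i[m],j[m]]=K[m]
    return H,C,P,K
E
python3 - <<'E'
from topd import *
cs=[cam('scene'),cam('side')]
H,C,P,K=topdown(cs)
im=cv2.resize(C[:,:,::-1],(800,560),interpolation=cv2.INTER_NEAREST); cv2.imwrite('pics/top.png',im)
M=((H>.006)&(H<.13)).astype(np.uint8); M=cv2.morphologyEx(M,cv2.MORPH_CLOSE,np.ones((3,3)))
n,L,s,ce=cv2.connectedComponentsWithStats(M)
for k in range(1,n):
    if s[k,4]<40: continue
    ii,jj=np.where((L==k)&~np.isnan(H)); pts=np.c_[1-.002*ii-.001,.4-.002*jj-.001].astype(np.float32); h=H[ii,jj]
    (cx,cy),(w,hh),a=cv2.minAreaRect(pts); top=pts[h>np.nanmax(h)-.012]
    print(k,s[k,4],'rect',round(cx,3),round(cy,3),round(w,3),round(hh,3),round(a,1),'zmax',h.max().round(3),'top',top.mean(0).round(3),'x',pts[:,0].min().round(3),pts[:,0].max().round(3),'y',pts[:,1].min().round(3),pts[:,1].max().round(3),C[ii,jj].mean(0).astype(int))
E
```

```text
1 19181 rect 0.909 0.079 0.18 0.456 0.0 zmax 0.133 top [0.959 0.229] x 0.819 0.999 y -0.149 0.307 [136 104  72]
2 4395 rect 0.948 -0.493 0.212 0.102 90.0 zmax 0.063 top [ 0.961 -0.497] x 0.897 0.999 y -0.599 -0.387 [225 219 202]
37 3581 rect 0.725 -0.481 0.121 0.138 2.0 zmax 0.048 top [ 0.728 -0.481] x 0.663 0.785 y -0.551 -0.413 [114 111 106]
38 1086 rect 0.743 -0.127 0.074 0.074 18.4 zmax 0.039 top [ 0.744 -0.127] x 0.705 0.783 y -0.163 -0.089 [207 201 192]
58 396 rect 0.677 0.385 0.076 0.028 0.0 zmax 0.087 top [0.676 0.391] x 0.639 0.715 y 0.371 0.399 [174 154 125]
84 865 rect 0.621 -0.317 0.067 0.065 35.5 zmax 0.064 top [ 0.621 -0.316] x 0.587 0.657 y -0.349 -0.285 [165 155 147]
86 11314 rect 0.538 0.137 0.304 0.23 90.0 zmax 0.249 top [0.57  0.005] x 0.423 0.653 y -0.015 0.289 [82 64 49]
97 1040 rect 0.576 -0.172 0.05 0.109 87.5 zmax 0.06 top [ 0.574 -0.172] x 0.521 0.631 y -0.197 -0.145 [172 131  87]
126 615 rect 0.536 -0.455 0.058 0.052 45.0 zmax 0.067 top [ 0.534 -0.456] x 0.507 0.567 y -0.483 -0.429 [185 136  91]
131 294 rect 0.53 -0.254 0.037 0.039 71.6 zmax 0.018 top [ 0.53  -0.255] x 0.509 0.553 y -0.271 -0.235 [ 61 169  79]
133 182 rect 0.428 -0.598 0.002 0.254 90.0 zmax 0.137 top [ 0.435 -0.599] x 0.301 0.555 y -0.599 -0.597 [ 54  84 124]
153 928 rect 0.459 -0.336 0.073 0.067 18.4 zmax 0.063 top [ 0.458 -0.337] x 0.423 0.495 y -0.371 -0.301 [84 77 73]
158 253 rect 0.448 0.386 0.026 0.074 90.0 zmax 0.014 top [0.449 0.389] x 0.411 0.485 y 0.373 0.399 [230 219 206]
197 1351 rect 0.352 0.284 0.053 0.153 38.4 zmax 0.025 top [0.35  0.284] x 0.301 0.415 y 0.217 0.355 [74 64 60]
```

View pics/top.png

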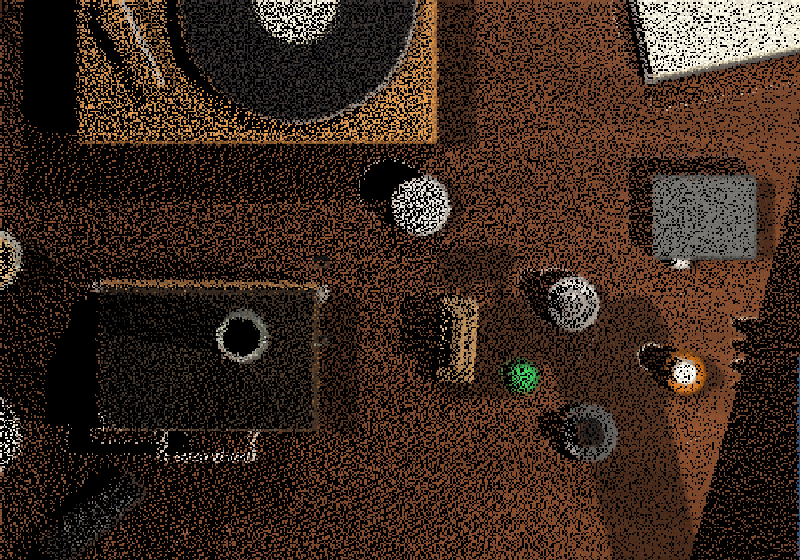

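The reprojected top view shows the tumbler upright (ring at 243,335), the bar at row 457, and the items clearly separated. The coaster is just past the left edge. Next I'll take precise fits.

```bash
python3 - <<'E'
from h import *
from scipy.optimize import least_squares
def circ(p):
    f=lambda q: np.hypot(p[:,0]-q[0],p[:,1]-q[1])-q[2]
    return least_squares(f,[*p.mean(0),.03],loss='soft_l1',f_scale=.002).x
for n in ['scene','side']:
    c=cam(n); P=cloud(c); K=c['pixels'].astype(int); f=P.reshape(-1,3); k=K.reshape(-1,3)
    print(n,'table z',np.nanmedian(f[(f[:,0]>.5)&(f[:,0]<.6)&(f[:,1]>-.12)&(f[:,1]<-.06),2]))
    # coaster
    m=(f[:,0]>.36)&(f[:,0]<.54)&(f[:,1]>.33)&(f[:,1]<.5)&(f[:,2]<.03)&(k.min(1)>150); q=f[m]
    h=cv2.convexHull(q[:,:2].astype(np.float32)); print(' coaster',m.sum(),cv2.minEnclosingCircle(h),circ(h[:,0]),np.median(q[:,2]))
    # tumbler rim
    d=np.hypot(f[:,0]-.581,f[:,1]-.096)
    m=(d<.045)&(f[:,2]>.164)&(f[:,2]<.185); print(' rim',m.sum(),circ(f[m,:2]),np.median(f[m,2]))
    m=(d<.045)&(f[:,2]>.095)&(f[:,2]<.185); print(' zhist',np.histogram(f[m,2],10,(.085,.185))[0])
    # cover top
    m=(f[:,2]>.075)&(f[:,2]<.095)&(f[:,0]>.43)&(f[:,0]<.67)&(f[:,1]>-.02)&(f[:,1]<.3); print(' cover',cv2.minAreaRect(f[m,:2].astype(np.float32)),np.median(f[m,2]))
    m=(f[:,2]>.05)&(f[:,2]<.08)&(f[:,0]>.40)&(f[:,0]<.443)&(f[:,1]>.05)&(f[:,1]<.23); q=f[m]
    if m.sum()>20: print(' bar',m.sum(),q.mean(0),np.percentile(q,[1,99],axis=0),np.polyfit(q[:,1],q[:,0],1))
    for nm,x,y,w in [('brush',.576,-.172,.07),('weight',.621,-.317,.045),('clamp',.459,-.336,.045),('jar',.535,-.456,.04)]:
        d=np.hypot(f[:,0]-x,f[:,1]-y); m=(d<w)&(f[:,2]>.046)&(f[:,2]<.08); q=f[m]
        print(' ',nm,cv2.minAreaRect(q[:,:2].astype(np.float32)),q.mean(0).round(4), circ(q[:,:2]).round(4))
E
```

```text
scene table z 0.0009760135041473328
 coaster 311 ((0.45959165692329407, 0.4276035726070404), 0.055553097277879715) [0.45867858 0.42581919 0.05058892] 0.008802650939482959
 rim 133 [0.58146762 0.09789181 0.02913148] 0.17118199150517455
 zhist [ 0 39 35 39 34 62 70 90 94 32]
 cover ((0.5507647395133972, 0.1408761590719223), (0.2754140794277191, 0.18171629309654236), 89.8924560546875) 0.0853639582703386
  brush ((0.5787501335144043, -0.1703696846961975), (0.01610781066119671, 0.07242543995380402), 84.88963317871094) [ 0.5813 -0.1711  0.0554] [ 0.5416 -0.6111  0.4422]
  weight ((0.6244758367538452, -0.3152722418308258), (0.02592361345887184, 0.029514802619814873), 77.93806457519531) [ 0.6259 -0.3151  0.0568] [ 0.6245 -0.3149  0.0111]
  clamp ((0.4607820510864258, -0.33447006344795227), (0.0326620452105999, 0.034405481070280075), 79.1717529296875) [ 0.4639 -0.3358  0.0552] [ 0.4612 -0.3358  0.0133]
  jar ((0.5379451513290405, -0.45405513048171997), (0.02652447298169136, 0.02637563645839691), 29.811166763305664) [ 0.5406 -0.4545  0.0592] [ 0.5384 -0.455   0.0107]
side table z 0.00161294107
[... 487 characters left out ...]
7505 0.07110676]] [0.00165193 0.43026252]
  brush ((0.5723874568939209, -0.1713154911994934), (0.01975083351135254, 0.06916672736406326), 84.57200622558594) [ 0.5717 -0.1741  0.0542] [0.6372 0.6474 0.8256]
  weight ((0.6187238097190857, -0.3162164092063904), (0.029329411685466766, 0.028640497475862503), 45.125) [ 0.6173 -0.3189  0.0565] [ 0.6181 -0.3175  0.0114]
  clamp ((0.45702314376831055, -0.3370451331138611), (0.032433684915304184, 0.02970261685550213), 74.27659606933594) [ 0.4565 -0.3396  0.0553] [ 0.4568 -0.3383  0.0127]
  jar ((0.5327297449111938, -0.4566331207752228), (0.026721321046352386, 0.026786288246512413), 85.29488372802734) [ 0.5313 -0.4592  0.0593] [ 0.5322 -0.4577  0.0106]
```

Emit:
carry_out:
  moves:
    - [0.6,-0.29,0,0,0,0]
    - [0.6,-0.29,0,0,0,0]
    - [0.6,-0.28,0,0,0,0]
    - [0.6,-0.28,0,0,0,0]
    - [0,0,0,0,0,0]
    - [0,0,0,0,0,0]
  fingers: 87
  force: 15

```text
time: 1.05
ee_pos: [0.5797, 0.0952, 0.2366]
eef_rot: [0.707, 0.707, -0.0, 0.0]
ft_force: [0.7, -0.5, -0.2]
width: 0.0869
grip_force: 0.0
```

```bash
python3 - <<'E'
from h import *
c=cam('wrist'); save(c,'w1.png'); print(c['t'],c['R'].round(2).tolist(),read_state()['ee_pos'])
P=cloud(c); f=P.reshape(-1,3); m=(f[:,2]>.16)&(f[:,2]<.18); print(m.sum(), np.percentile(f[m],[2,50,98],axis=0))
E
```

```text
[0.58024537 0.17735013 0.38463379] [[1.0, -0.0, -0.0], [-0.0, -0.96, -0.3], [-0.0, 0.3, -0.96]] [0.57975595 0.09487378 0.23653702]
2328 [[0.55140696 0.06875574 0.16070182]
 [0.58090427 0.08940799 0.17361963]
 [0.61068357 0.12900595 0.17554966]]
```

View pics/w1.png

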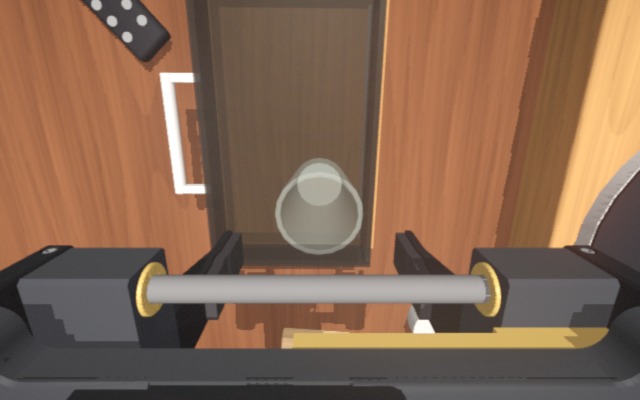

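The wrist view shows the rim circle (centre about 319,208) at roughly (0.581, 0.098), sitting centred between the fingers. I'll descend and grip.

Emit:
carry_out:
  moves:
    - [0.08,0.03,0.5,0,0,0]
    - [0,0,0.5,0,0,0]
    - [0,0,0.5,0,0,0]
    - [0,0,0.5,0,0,0]
    - [0,0,0.5,0,0,0]
    - [0,0,0,0,0,0]
    - [0,0,0,0,0,0]

```text
time: 1.98
ee_pos: [0.5812, 0.0988, 0.1374]
eef_rot: [0.707, 0.707, 0.0, 0.0]
ft_force: [-0.0, 0.3, 0.3]
width: 0.0871
grip_force: 0.0
```

Emit:
carry_out:
  moves:
    - [0,0,0,0,0,0]
    - [0,0,0,0,0,0]
    - [0,0,0,0,0,0]
    - [0,0,0,0,0,0]
    - [0,0,0,0,0,0]
    - [0,0,0,0,0,0]
  fingers: 40
  force: 15

```text
time: 2.72
ee_pos: [0.5807, 0.0993, 0.1369]
eef_rot: [0.707, 0.707, 0.0, 0.0]
ft_force: [-2.3, -0.3, 4.7]
width: 0.0632
grip_force: 14.8
```

Emit:
carry_out:
  moves:
    - [0,0,-0.25,0,0,0]
    - [0,0,-0.25,0,0,0]
    - [0,0,-0.25,0,0,0]
    - [0,0,-0.25,0,0,0]
    - [0,0,0,0,0,0]

```text
time: 3.35
ee_pos: [0.5811, 0.0994, 0.1777]
eef_rot: [0.707, 0.707, 0.001, 0.0]
ft_force: [-0.0, -0.1, -1.5]
width: 0.0633
grip_force: 15.0
```

Emit:
carry_out:
  moves:
    - [0.51,-0.19,0,0,0,0]
    - [0.51,-0.19,0,0,0,0]
    - [0.51,-0.19,0,0,0,0]
    - [0.51,-0.19,0,0,0,0]
    - [0.51,-0.19,0,0,0,0]
    - [0.51,-0.19,0,0,0,0]
    - [0.51,-0.19,0,0,0,0]
    - [0.51,-0.19,0,0,0,0]
    - [0.51,-0.19,0,0,0,0]
    - [0.51,-0.19,0,0,0,0]
    - [0.51,-0.19,0,0,0,0]
    - [0.51,-0.19,0,0,0,0]
    - [0.51,-0.2,0,0,0,0]
    - [0.51,-0.2,0,0,0,0]
    - [0.51,-0.2,0,0,0,0]
    - [0.51,-0.2,0,0,0,0]
    - [0,0,0,0,0,0]
    - [0,0,0,0,0,0]

```text
time: 5.6
ee_pos: [0.4579, 0.425, 0.1764]
eef_rot: [0.707, 0.707, -0.0, 0.0]
ft_force: [0.0, -0.8, -1.5]
width: 0.0628
grip_force: 15.0
```

```bash
cat > coast.py <<'E'
from h import *
s=read_state(); print(s['ee_pos'],s['width'])
for n in ['scene','wrist','side']:
    c=cam(n)
    if n=='wrist': save(c,'w2.png')
    K=c['pixels'].astype(int); f=cloud(c).reshape(-1,3); k=K.reshape(-1,3)
    m=(np.hypot(f[:,0]-.458,f[:,1]-.428)<.065)&(f[:,2]<.016)&(k.min(1)>110); q=f[m]
    if m.sum()>50: print(n,'coaster',m.sum(),np.percentile(q[:,:2],[.5,99.5],axis=0).round(4).tolist(),np.median(q[:,2]))
    zt=s['ee_pos'][2]+.038
    m=(np.hypot(f[:,0]-s['ee_pos'][0],f[:,1]-s['ee_pos'][1])<.045)&(f[:,2]>zt-.006)&(f[:,2]<zt+.012); q=f[m]
    if m.sum()>20: print(n,'rim',m.sum(),np.percentile(q,[1,99],axis=0).round(4).tolist())
E
python3 coast.py
```

```text
[0.45787308 0.42503887 0.1764105 ] 0.06282595101274184
scene coaster 342 [[0.4031, 0.3773], [0.5077, 0.4831]] 0.008685760589613567
scene rim 58 [[0.4157, 0.3908, 0.2086], [0.496, 0.4335, 0.2256]]
wrist coaster 5570 [[0.4107, 0.3953], [0.509, 0.4756]] 0.007804045538036958
wrist rim 3850 [[0.4222, 0.4097, 0.2086], [0.4954, 0.4552, 0.2259]]
side coaster 308 [[0.4073, 0.3747], [0.509, 0.4906]] 0.00986526645884045
side rim 139 [[0.4145, 0.39, 0.2085], [0.4992, 0.4552, 0.2258]]
```

View pics/w2.png

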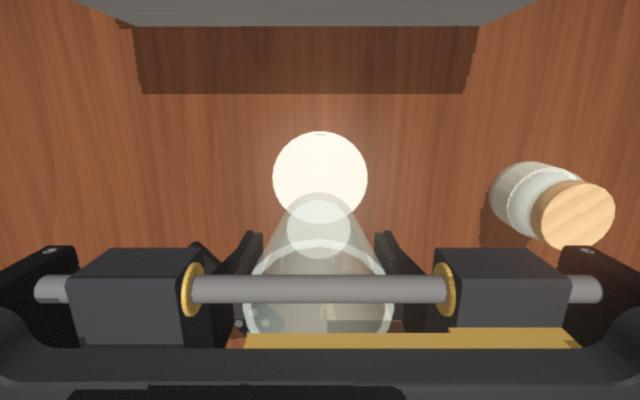

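The coaster (disc at 320,178) fits to about (0.460, 0.4265). I'll trim the position and lower.

Emit:
carry_out:
  moves:
    - [0.06,0.04,0.4,0,0,0]
    - [0,0,0.4,0,0,0]
    - [0,0,0.4,0,0,0]
    - [0,0,0.4,0,0,0]
    - [0,0,0.4,0,0,0]
    - [0,0,0.4,0,0,0]
    - [0,0,0.2,0,0,0]
    - [0,0,0.15,0,0,0]
    - [0,0,0,0,0,0]
    - [0,0,0,0,0,0]

```text
time: 7.0
ee_pos: [0.4593, 0.4283, 0.0671]
eef_rot: [0.707, 0.707, 0.0, 0.0]
ft_force: [-0.1, 0.1, -1.4]
width: 0.0631
grip_force: 15.0
```

Emit:
carry_out:
  moves:
    - [0,0,0.05,0,0,0]
    - [0,0,0.04,0,0,0]
    - [0,0,0,0,0,0]
    - [0,0,0,0,0,0]

```text
time: 7.5
ee_pos: [0.4591, 0.428, 0.063]
eef_rot: [0.707, 0.707, 0.0, 0.0]
ft_force: [0.3, -0.0, -1.0]
width: 0.0632
grip_force: 15.0
```

```bash
python3 coast.py
```

```text
[0.45905724 0.4280368  0.0630166 ] 0.06324145035361364
scene coaster 227 [[0.3998, 0.3773], [0.5102, 0.4838]] 0.008706835634989196
scene rim 51 [[0.4167, 0.3948, 0.0953], [0.498, 0.4457, 0.1111]]
wrist coaster 7185 [[0.4109, 0.4068], [0.509, 0.4761]] 0.007849369074765633
wrist rim 3858 [[0.4231, 0.4131, 0.0952], [0.4964, 0.4583, 0.1123]]
side coaster 190 [[0.4065, 0.3757], [0.5095, 0.4829]] 0.00993996679382736
side rim 129 [[0.4163, 0.3932, 0.0952], [0.5017, 0.4599, 0.1112]]
```

Emit:
carry_out:
  moves:
    - [0,0,0.04,0,0,0]
    - [0,0,0.04,0,0,0]
    - [0,0,0,0,0,0]
    - [0,0,0,0,0,0]

```text
time: 8.15
ee_pos: [0.4591, 0.4281, 0.0601]
eef_rot: [0.707, 0.707, 0.0, 0.0]
ft_force: [-1.6, -1.0, 4.4]
width: 0.0633
grip_force: 14.8
```

Contact (4.4 N up). I'll release and rise straight up.

Emit:
carry_out:
  moves:
    - [0,0,0,0,0,0]
    - [0,0,0,0,0,0]
    - [0,0,0,0,0,0]
    - [0,0,0,0,0,0]
    - [0,0,0,0,0,0]
    - [0,0,-0.2,0,0,0]
    - [0,0,-0.4,0,0,0]
    - [0,0,-0.5,0,0,0]
    - [0,0,-0.5,0,0,0]
    - [0,0,-0.5,0,0,0]
    - [0,0,-0.5,0,0,0]
    - [0,0,-0.5,0,0,0]
    - [0,0,-0.5,0,0,0]
    - [0,0,0,0,0,0]
  fingers: 87

```text
time: 9.9
ee_pos: [0.4596, 0.4287, 0.2058]
eef_rot: [0.707, 0.707, 0.002, 0.0]
ft_force: [0.6, -0.2, -0.7]
width: 0.0871
grip_force: 0.0
```

```bash
python3 - <<'E'
from h import *
s=read_state(); print(s['ee_pos'])
for n in ['wrist','scene']:
    c=cam(n); save(c,n+'3.png'); K=c['pixels'].astype(int); f=cloud(c).reshape(-1,3); k=K.reshape(-1,3)
    d=np.hypot(f[:,0]-.459,f[:,1]-.427)
    m=(d<.065)&(f[:,2]<.016)&(k.min(1)>110); q=f[m]; print(n,'coaster',np.percentile(q,[.3,99.7],axis=0).round(4).tolist(), cv2.minEnclosingCircle(q[:,:2].astype(np.float32)))
    m=(d<.05)&(f[:,2]>.09)&(f[:,2]<.11); q=f[m]; print(n,'rim',m.sum(),np.percentile(q,[.5,99.5],axis=0).round(4).tolist(),cv2.minEnclosingCircle(q[:,:2].astype(np.float32)))
E
```

```text
[0.45957286 0.42870184 0.20580764]
wrist coaster [[0.4095, 0.3864, -0.001], [0.5094, 0.4763, 0.0154]] ((0.4583646059036255, 0.4191882014274597), 0.058087073266506195)
wrist rim 1255 [[0.4292, 0.3962, 0.0901], [0.4908, 0.4582, 0.0994]] ((0.4599447548389435, 0.42686405777931213), 0.031899768859148026)
scene coaster [[0.3981, 0.3758, -0.0025], [0.5109, 0.4871, 0.0158]] ((0.4558057487010956, 0.43064823746681213), 0.05976298078894615)
scene rim 91 [[0.4274, 0.3935, 0.0901], [0.4933, 0.4586, 0.102]] ((0.4604153633117676, 0.4255014955997467), 0.035193633288145065)
```

View pics/wrist3.png

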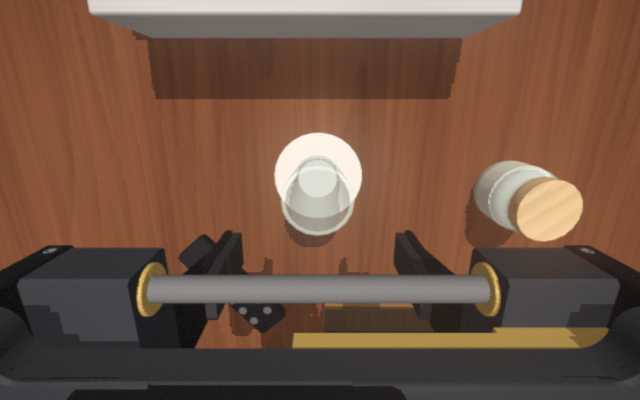

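The tumbler is centred on the coaster: rim at (0.460, 0.427) against coaster at (0.4595, 0.426). Now to the bar.

Emit:
carry_out:
  moves:
    - [-0.6,-0.06,0,0,0,0]
    - [-0.6,-0.06,0,0,0,0]
    - [-0.6,-0.06,0,0,0,0]
    - [-0.6,-0.06,0,0,0,0]
    - [-0.6,-0.06,0,0,0,0]
    - [-0.6,-0.06,0,0,0,0]
    - [-0.6,-0.06,0,0,0,0]
    - [-0.6,-0.06,0,0,0,0]
    - [-0.6,-0.07,0,0,0,0]
    - [-0.6,-0.07,0,0,0,0]
    - [-0.6,-0.07,0,0,0,0]
    - [-0.6,-0.07,0,0,0,0]
    - [0,0,0,0,0,0]
    - [0,0,0,0,0,0]
  fingers: 30

```text
time: 11.75
ee_pos: [0.4283, 0.1406, 0.2033]
eef_rot: [0.707, 0.707, -0.0, -0.0]
ft_force: [-0.6, 0.3, -0.3]
width: 0.0297
grip_force: 0.0
```

```bash
python3 - <<'E'
from h import *
s=read_state(); print(s['ee_pos'],s['width'])
for n in ['wrist','side']:
    c=cam(n); 
    if n=='wrist': save(c,'w4.png')
    f=cloud(c).reshape(-1,3); k=c['pixels'].reshape(-1,3).astype(int)
    m=(f[:,2]>.055)&(f[:,2]<.085)&(f[:,0]>.40)&(f[:,0]<.45)&(f[:,1]>.09)&(f[:,1]<.19)&(k.min(1)>120); q=f[m]
    print(n,m.sum(),np.percentile(q,[2,50,98],axis=0).round(4).tolist())
E
```

```text
[0.42834832 0.14056011 0.20330256] 0.029712397548558547
wrist 1264 [[0.4267, 0.0909, 0.0615], [0.4327, 0.1421, 0.0659], [0.4389, 0.1882, 0.0678]]
side 72 [[0.4232, 0.0926, 0.063], [0.428, 0.1373, 0.0676], [0.4344, 0.1878, 0.0707]]
```

View pics/w4.png

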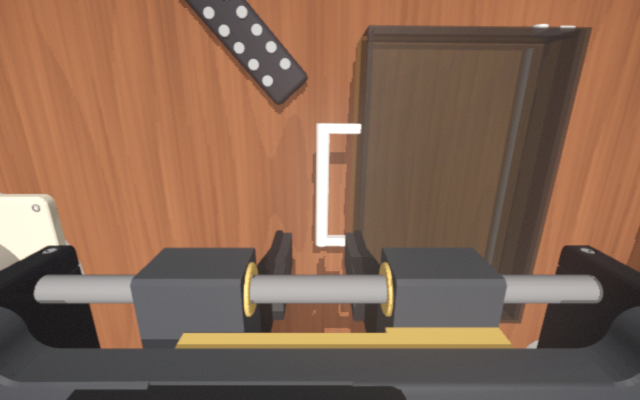

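The bar (col 322, rows 124–247) lies between the fingers, about 3 mm further in x. I'll descend and pinch.

Emit:
carry_out:
  moves:
    - [0,0.07,0.4,0,0,0]
    - [0,0,0.4,0,0,0]
    - [0,0,0.4,0,0,0]
    - [0,0,0.4,0,0,0]
    - [0,0,0.4,0,0,0]
    - [0,0,0.4,0,0,0]
    - [0,0,0.4,0,0,0]
    - [0,0,0.3,0,0,0]
    - [0,0,0.3,0,0,0]
    - [0,0,0.25,0,0,0]
    - [0,0,0,0,0,0]
    - [0,0,0,0,0,0]

```text
time: 13.35
ee_pos: [0.4317, 0.1401, 0.0581]
eef_rot: [0.707, 0.707, 0.0, 0.0]
ft_force: [0.2, -0.3, 0.4]
width: 0.0297
grip_force: 0.0
```

Emit:
carry_out:
  moves:
    - [0,0,0,0,0,0]
    - [0,0,0,0,0,0]
    - [0,0,0,0,0,0]
    - [0,0,0,0,0,0]
    - [0,0,0,0,0,0]
  fingers: 4
  force: 25

```text
time: 13.98
ee_pos: [0.432, 0.1401, 0.058]
eef_rot: [0.707, 0.707, 0.001, 0.0]
ft_force: [3.1, -0.7, -0.4]
width: 0.011
grip_force: 25.0
```

```bash
python3 - <<'E'
import numpy as np
th=np.linspace(0,1.62,37); p=np.arctan2(42,205)+th; R=.2093
x=-R*np.cos(p); z=R*np.sin(p)
print([[round(a,2),round(-b,2)] for a,b in zip(np.diff(x)/.04,np.diff(z)/.04)], x[[20]]-x[0], z[[20]]-z[0],x[-1]-x[0],z[-1]-z[0])
E
```

```text
[[np.float64(0.05), np.float64(-0.23)], [np.float64(0.06), np.float64(-0.23)], [np.float64(0.07), np.float64(-0.22)], [np.float64(0.08), np.float64(-0.22)], [np.float64(0.09), np.float64(-0.22)], [np.float64(0.1), np.float64(-0.21)], [np.float64(0.11), np.float64(-0.21)], [np.float64(0.12), np.float64(-0.2)], [np.float64(0.13), np.float64(-0.2)], [np.float64(0.14), np.float64(-0.19)], [np.float64(0.15), np.float64(-0.18)], [np.float64(0.16), np.float64(-0.18)], [np.float64(0.16), np.float64(-0.17)], [np.float64(0.17), np.float64(-0.16)], [np.float64(0.18), np.float64(-0.15)], [np.float64(0.18), np.float64(-0.15)], [np.float64(0.19), np.float64(-0.14)], [np.float64(0.2), np.float64(-0.13)], [np.float64(0.2), np.float64(-0.12)], [np.float64(0.21), np.float64(-0.11)], [np.float64(0.21), np.float64(-0.1)], [np.float64(0.22), np.float64(-0.09)], [np.float64(0.22), np.float64(-0.08)], [np.float64(0.22), np.float64(-0.07)], [np.float64(0.23), np.float64(-0.06)], [np.float64(0.23), np.float64(-0.05)], [np.float64(0.23), np.float64(-0.04)], [np.float64(0.23), np.float64(-0.03)], [np.float64(0.23), np.float64(-0.02)], [np.float64(0.24), np.float64(-0.01)], [np.float64(0.24), np.float64(0.0)], [np.float64(0.24), np.float64(0.01)], [np.float64(0.23), np.float64(0.02)], [np.float64(0.23), np.float64(0.03)], [np.float64(0.23), np.float64(0.04)], [np.float64(0.23), np.float64(0.05)]] [0.11049175] [0.14471853] 0.25708317883091214 0.16071826395243027
```

Emit:
carry_out:
  moves:
    - [0,0.05,-0.23,0,0,0]
    - [0,0.06,-0.23,0,0,0]
    - [0,0.07,-0.22,0,0,0]
    - [0,0.08,-0.22,0,0,0]
    - [0,0.09,-0.22,0,0,0]
    - [0,0.1,-0.21,0,0,0]
    - [0,0.11,-0.21,0,0,0]
    - [0,0.12,-0.2,0,0,0]
    - [0,0.13,-0.2,0,0,0]
    - [0,0.14,-0.19,0,0,0]

```text
time: 15.22
ee_pos: [0.4687, 0.1396, 0.143]
eef_rot: [0.707, 0.707, -0.001, -0.001]
ft_force: [-3.0, -2.7, -1.0]
width: 0.0109
grip_force: 25.0
```

Emit:
carry_out:
  moves:
    - [0,0.15,-0.18,0,0,0]
    - [0,0.16,-0.18,0,0,0]
    - [0,0.16,-0.17,0,0,0]
    - [0,0.17,-0.16,0,0,0]
    - [0,0.18,-0.15,0,0,0]
    - [0,0.18,-0.15,0,0,0]
    - [0,0.19,-0.14,0,0,0]
    - [0,0.2,-0.13,0,0,0]
    - [0,0.2,-0.12,0,0,0]
    - [0,0.21,-0.11,0,0,0]

```text
time: 16.48
ee_pos: [0.5413, 0.1391, 0.2044]
eef_rot: [0.707, 0.707, -0.001, 0.0]
ft_force: [-8.7, -6.8, 12.4]
width: 0.0113
grip_force: 25.0
```

Emit:
carry_out:
  moves:
    - [-0.04,-0.03,-0.06,0,0,0]
    - [0,0,0,0,0,0]

```text
time: 16.73
ee_pos: [0.54, 0.139, 0.2039]
eef_rot: [0.707, 0.707, -0.0, -0.0]
ft_force: [4.0, 1.5, -11.9]
width: 0.0114
grip_force: 25.0
```

Emit:
carry_out:
  moves:
    - [0,0.01,0.02,0,0,0]
    - [0,0.21,-0.1,0,0,0]
    - [0,0.22,-0.09,0,0,0]
    - [0,0.22,-0.08,0,0,0]
    - [0,0.22,-0.07,0,0,0]
    - [0,0.23,-0.06,0,0,0]
    - [0,0,0,0,0,0]

```text
time: 17.6
ee_pos: [0.586, 0.1385, 0.2211]
eef_rot: [0.707, 0.707, 0.001, 0.0]
ft_force: [-3.8, 1.3, 6.0]
width: 0.0112
grip_force: 25.0
```

Emit:
carry_out:
  moves:
    - [0,0.23,-0.06,0,0,0]
    - [0,0.23,-0.05,0,0,0]
    - [0,0.23,-0.03,0,0,0]
    - [0,0.23,-0.02,0,0,0]
    - [0,0.24,-0.01,0,0,0]
    - [0,0,0,0,0,0]

```text
time: 18.35
ee_pos: [0.6317, 0.138, 0.2266]
eef_rot: [0.707, 0.707, -0.0, 0.0]
ft_force: [-0.3, -2.1, -0.1]
width: 0.0112
grip_force: 25.0
```

Emit:
carry_out:
  moves:
    - [0,0.24,0,0,0,0]
    - [0,0.24,0.01,0,0,0]
    - [0,0.23,0.02,0,0,0]
    - [0,0,0,0,0,0]

```text
time: 18.85
ee_pos: [0.6603, 0.1377, 0.2255]
eef_rot: [0.707, 0.707, -0.0, 0.0]
ft_force: [0.7, -4.1, 0.3]
width: 0.0114
grip_force: 25.0
```

Emit:
carry_out:
  moves:
    - [-0.03,0.23,0.03,0,0,0]
    - [0,0.23,0.04,0,0,0]
    - [0,0.12,0.03,0,0,0]
    - [0,0,0,0,0,0]

```text
time: 19.35
ee_pos: [0.6832, 0.1374, 0.2219]
eef_rot: [0.707, 0.707, 0.0, 0.0]
ft_force: [0.5, -1.4, 1.5]
width: 0.011
grip_force: 25.0
```

Emit:
carry_out:
  moves:
    - [0,0,0,0,0,0]
    - [0,0,0,0,0,0]
    - [0,0,0,0,0,0]
    - [0,0,-0.3,0,0,0]
    - [0,0,-0.5,0,0,0]
    - [0,0,-0.5,0,0,0]
    - [0,0,0,0,0,0]
    - [0,0,0,0,0,0]
  fingers: 34

```text
time: 20.35
ee_pos: [0.6824, 0.1372, 0.2733]
eef_rot: [0.707, 0.707, -0.0, -0.0]
ft_force: [0.2, 0.1, -0.5]
width: 0.0341
grip_force: 0.0
```

```bash
python3 - <<'E'
from topd import *
s=read_state(); print(s['ee_pos'],s['joint_positions'].round(2))
cs=[cam('scene'),cam('side')]; save(cs[1],'side5.png')
for c in cs:
    f=cloud(c).reshape(-1,3); k=c['pixels'].reshape(-1,3).astype(int)
    m=(f[:,2]>.212)&(f[:,2]<.235)&(f[:,0]>.64)&(f[:,0]<.73)&(f[:,1]>.09)&(f[:,1]<.19)&(k.min(1)>100); q=f[m]
    if m.sum(): print(m.sum(),np.percentile(q,[2,50,98],axis=0).round(4).tolist())
    for nm,x,y,w in [('brush',.576,-.172,.07),('weight',.621,-.317,.045),('clamp',.459,-.336,.045),('jar',.535,-.456,.04)]:
        d=np.hypot(f[:,0]-x,f[:,1]-y); q=f[(d<w)&(f[:,2]>.046)&(f[:,2]<.08)]
        if len(q)>5: print(nm,[np.round(v,3) for v in cv2.minAreaRect(q[:,:2].astype(np.float32))])
    # tray interior floor extent
    m=(f[:,2]>.03)&(f[:,2]<.05)&(f[:,0]>.44)&(f[:,0]<.66)&(f[:,1]>-.01)&(f[:,1]<.29)&(k[:,0]-k[:,2]>30); print('wall',np.percentile(f[m],[1,99],axis=0).round(4).tolist())
E
```

```text
[0.68239846 0.13722561 0.27326628] [-0.22  0.48 -0.07  1.18  0.03  1.48 -0.28]
113 [[0.6915, 0.0939, 0.2189], [0.6983, 0.1399, 0.2257], [0.7034, 0.1883, 0.2295]]
brush [array([ 0.576, -0.17 ]), array([0.016, 0.073]), np.float64(84.999)]
weight [array([ 0.625, -0.314]), array([0.027, 0.027]), np.float64(71.619)]
clamp [array([ 0.461, -0.336]), array([0.03 , 0.035]), np.float64(81.634)]
jar [array([ 0.535, -0.454]), array([0.026, 0.031]), np.float64(46.198)]
wall [[0.4624, 0.0037, 0.0303], [0.6461, 0.2734, 0.0456]]
70 [[0.6859, 0.0921, 0.221], [0.6892, 0.1382, 0.2273], [0.6968, 0.1849, 0.2297]]
brush [array([ 0.572, -0.171]), array([0.019, 0.069]), np.float64(85.751)]
weight [array([ 0.619, -0.317]), array([0.029, 0.029]), np.float64(46.691)]
clamp [array([ 0.457, -0.336]), array([0.033, 0.03 ]), np.float64(74.197)]
jar [array([ 0.532, -0.457]), array([0.027, 0.027]), np.float64(17.554)]
wall [[0.4625, 0.0019, 0.0302], [0.6446, 0.2783, 0.0448]]
```

View pics/side5.png

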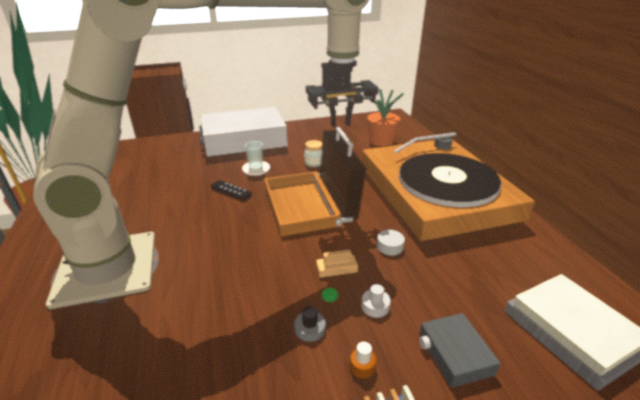

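The cover stays back (side view 342,170). All items are where they were. I'll move over the brush and turn the gripper.

Emit:
carry_out:
  moves:
    - [-0.5,-0.1,0,0,0,0]
    - [-0.7,-0.26,0,0,0,0]
    - [-0.7,-0.26,0,0,0,0]
    - [-0.7,-0.26,0,0,0,0]
    - [-0.7,-0.26,0,0,0,0]
    - [-0.7,-0.26,0,0,0,0]
    - [-0.7,-0.26,0,0,0,0]
    - [-0.7,-0.26,0,0,0,0]
    - [-0.7,-0.26,0,0,0,0]
    - [-0.7,-0.26,0,0,0,0]
    - [-0.7,-0.26,0,0,0,0]
    - [-0.2,0,0,0,0,0]
  fingers: 50

```text
time: 21.95
ee_pos: [0.573, -0.1743, 0.2738]
eef_rot: [0.709, 0.705, -0.0, 0.0]
ft_force: [-0.4, 0.5, -0.1]
width: 0.0499
grip_force: 0.0
```

Emit:
carry_out:
  moves:
    - [0,0,0.2,0,0,-0.88]
    - [0,0,0.2,0,0,-0.88]
    - [0,0,0.2,0,0,-0.88]
    - [0,0,0.2,0,0,-0.88]
    - [0,0,0.2,0,0,-0.88]
    - [0,0,0.2,0,0,-0.88]
    - [0,0,0.2,0,0,-0.88]
    - [0,0,0.2,0,0,-0.88]
    - [0,0,0.2,0,0,-0.88]
    - [0,0,0.2,0,0,-0.88]
    - [0,0,0,0,0,-0.88]
    - [0,0,0,0,0,-0.88]
    - [0,0,0,0,0,0]
    - [0,0,0,0,0,0]

```text
time: 23.7
ee_pos: [0.5746, -0.1707, 0.1937]
eef_rot: [0.049, 0.999, 0.0, -0.0]
ft_force: [0.2, 0.5, -0.2]
width: 0.0499
grip_force: 0.0
```

```bash
cat > meas.py <<'E'
from h import *
import sys
from scipy.spatial.transform import Rotation as R
s=read_state(); M=R.from_quat(s['eef_rot']).as_matrix(); print('tcp',s['ee_pos'].round(4),'toolx',M[:,0].round(3),'tooly',M[:,1].round(3),'q7',s['joint_positions'][6].round(2))
x,y,w,zl=map(float,sys.argv[1:5])
for n in ['wrist','scene','side']:
    c=cam(n); f=cloud(c).reshape(-1,3)
    if n=='wrist': save(c,'w_last.png')
    q=f[(np.hypot(f[:,0]-x,f[:,1]-y)<w)&(f[:,2]>zl)&(f[:,2]<.08)]
    if len(q)>10: print(n,len(q),[np.round(v,4).tolist() for v in cv2.minAreaRect(q[:,:2].astype(np.float32))],'mid',((np.percentile(q,1,axis=0)+np.percentile(q,99,axis=0))/2).round(4))
E
python3 meas.py .575 -.171 .07 .046
```

```text
tcp [ 0.5746 -0.1707  0.1937] toolx [-0.995  0.099  0.   ] tooly [0.099 0.995 0.   ] q7 1.66
wrist 1172 [[0.5754, -0.1701], [0.0159, 0.0691], 84.7899] mid [ 0.5752 -0.1696  0.0533]
scene 86 [[0.5771, -0.17], [0.0167, 0.072], 85.4295] mid [ 0.5777 -0.1703  0.0539]
side 191 [[0.5725, -0.1714], [0.0194, 0.0688], 80.8872] mid [ 0.5721 -0.1723  0.0529]
```

View pics/w_last.png

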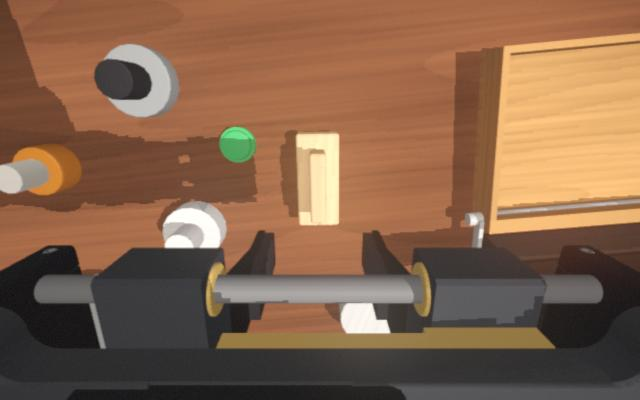

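The brush (318,180) is centred between the fingers, aligned, with the jaws clear. I'll descend and grip.

Emit:
carry_out:
  moves:
    - [0,0.01,0.5,0,0,0]
    - [0,0,0.5,0,0,0]
    - [0,0,0.5,0,0,0]
    - [0,0,0.5,0,0,0]
    - [0,0,0.5,0,0,0]
    - [0,0,0.5,0,0,0]
    - [0,0,0.3,0,0,0]
    - [0,0,0.25,0,0,0]
    - [0,0,0.19,0,0,0]
    - [0,0,0,0,0,0]
    - [0,0,0,0,0,0]

```text
time: 25.22
ee_pos: [0.575, -0.1705, 0.0446]
eef_rot: [0.048, 0.999, -0.0, 0.0]
ft_force: [0.7, 0.0, -0.8]
width: 0.0501
grip_force: 0.0
```

Emit:
carry_out:
  moves:
    - [0,0,0,0,0,0]
    - [0,0,0,0,0,0]
    - [0,0,0,0,0,0]
    - [0,0,0,0,0,0]
    - [0,0,0,0,0,0]
  fingers: 5
  force: 20

```text
time: 25.85
ee_pos: [0.5747, -0.1704, 0.0441]
eef_rot: [0.048, 0.999, -0.0, 0.0]
ft_force: [-0.6, 0.1, -0.8]
width: 0.0158
grip_force: 20.0
```

Emit:
carry_out:
  moves:
    - [0,0,-0.3,0,0,0]
    - [0,0,-0.5,0,0,0]
    - [0,0,-0.5,0,0,0]
    - [0,0,-0.5,0,0,0]
    - [0,0,-0.4,0,0,-0.7]
    - [0,0,0,0,0,0]

```text
time: 26.6
ee_pos: [0.5758, -0.1707, 0.1348]
eef_rot: [-0.0, 1.0, -0.0, 0.002]
ft_force: [0.4, 0.4, -1.2]
width: 0.0159
grip_force: 19.9
```

Emit:
carry_out:
  moves:
    - [0.04,0.4,0,0,0,0]
    - [0.05,0.7,0,0,0,0]
    - [0.05,0.7,0,0,0,0]
    - [0.05,0.7,0,0,0,0]
    - [0.05,0.7,0,0,0,0]
    - [0.05,0.7,0,0,0,0]
    - [0.05,0.7,0,0,0,0]
    - [0.05,0.7,0,0,0,0]
    - [0.05,0.7,0,0,0,0]
    - [0.05,0.7,0,0,0,0]
    - [0.05,0.7,0,0,0,0]
    - [0.05,0.7,0,0,0,0]
    - [0.05,0.7,0,0,0,0]
    - [0.05,0.7,0,0,0,0]
    - [0,0.39,0,0,0,0]
    - [0,0,0,0,0,0]
    - [0,0,0,0,0,0]

```text
time: 28.72
ee_pos: [0.5467, 0.2239, 0.1319]
eef_rot: [0.0, 1.0, -0.0, -0.0]
ft_force: [0.4, -0.7, -0.9]
width: 0.0162
grip_force: 20.0
```

```bash
python3 - <<'E'
from h import *
print(read_state()['ee_pos'])
c=cam('wrist'); save(c,'w6.png')
f=cloud(c).reshape(-1,3); k=c['pixels'].reshape(-1,3).astype(int)
m=(f[:,2]>.036)&(f[:,2]<.046)&(f[:,0]<.64); print(np.percentile(f[m],[1,99],axis=0).round(4).tolist())
m=(f[:,2]>.002)&(f[:,2]<.014)&(k[:,0]-k[:,2]>60)&(f[:,0]>.45)&(f[:,0]<.64)&(f[:,1]>.1)&(f[:,1]<.29); print('floor',np.percentile(f[m],[1,99],axis=0).round(4).tolist())
E
```

```text
[0.546659   0.22391533 0.13191577]
[[0.4395, 0.0056, 0.0362], [0.5813, 0.4498, 0.0455]]
floor [[0.4743, 0.1013, 0.0062], [0.6005, 0.2711, 0.0097]]
```

View pics/w6.png

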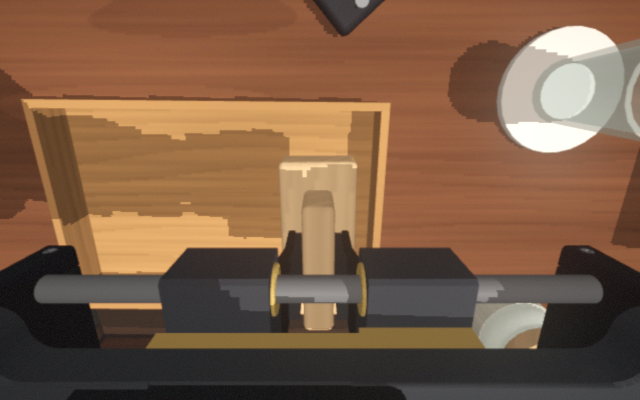

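The brush (318,210) is over the tray floor, clear of the left wall at col 375. I'll lower it.

Emit:
carry_out:
  moves:
    - [-0.1,0,0.4,0,0,0]
    - [0,0,0.4,0,0,0]
    - [0,0,0.4,0,0,0]
    - [0,0,0.3,0,0,0]
    - [0,0,0.2,0,0,0]
    - [0,0,0.15,0,0,0]
    - [0,0,0.12,0,0,0]
    - [0,0,0,0,0,0]
    - [0,0,0,0,0,0]

```text
time: 29.9
ee_pos: [0.5507, 0.2253, 0.0537]
eef_rot: [-0.001, 1.0, 0.0, 0.0]
ft_force: [0.1, 0.7, -1.7]
width: 0.0159
grip_force: 20.0
```

Emit:
carry_out:
  moves:
    - [0,0,0.04,0,0,0]
    - [0,0,0.02,0,0,0]
    - [0,0,0,0,0,0]

```text
time: 30.28
ee_pos: [0.5508, 0.2252, 0.052]
eef_rot: [-0.001, 1.0, -0.0, 0.0]
ft_force: [-3.8, -1.4, 8.0]
width: 0.0159
grip_force: 20.0
```

Emit:
carry_out:
  moves:
    - [0,0,0,0,0,0]
    - [0,0,0,0,0,0]
    - [0,0,0,0,0,0]
    - [0,0,0,0,0,0]
    - [0,0,-0.3,0,0,0]
    - [0,0,-0.5,0,0,0]
    - [0,0,-0.6,0,0,0]
    - [0,0,-0.6,0,0,0]
    - [0,0,-0.6,0,0,0]
    - [0,0,0,0,0,0]
  fingers: 38

```text
time: 31.52
ee_pos: [0.5518, 0.2259, 0.1585]
eef_rot: [-0.001, 1.0, 0.001, 0.002]
ft_force: [0.5, -0.3, 0.4]
width: 0.0382
grip_force: 0.0
```

Emit:
carry_out:
  moves:
    - [0.1,-0.5,0,0,0,0]
    - [0.15,-0.9,0,0,0,0]
    - [0.15,-0.9,0,0,0,0]
    - [0.15,-0.9,0,0,0,0]
    - [0.15,-0.9,0,0,0,0]
    - [0.15,-0.9,0,0,0,0]
    - [0.15,-0.9,0,0,0,0]
    - [0.15,-0.9,0,0,0,0]
    - [0.15,-0.9,0,0,0,0]
    - [0.15,-0.9,0,0,0,0]
    - [0.15,-0.9,0,0,0,0]
    - [0.15,-0.9,0,0,0,0]
    - [0.15,-0.9,0,0,0,0]
    - [0.15,-0.9,0,0,0,0]
    - [0.15,-0.9,0,0,0,0]
    - [0.1,-0.9,0,0,0,0]
    - [0,0,0,0,0,0]
    - [0,0,0,0,0,0]
  fingers: 64

```text
time: 33.78
ee_pos: [0.4584, -0.3346, 0.1544]
eef_rot: [-0.0, 1.0, 0.001, -0.0]
ft_force: [0.5, -0.5, -0.7]
width: 0.0638
grip_force: 0.0
```

```bash
python3 meas.py .459 -.336 .06 .046
```

```text
tcp [ 0.4584 -0.3346  0.1544] toolx [-1.    -0.001  0.001] tooly [-0.001  1.     0.001] q7 2.13
wrist 1267 [[0.4595, -0.3356], [0.0331, 0.0332], 66.615] mid [ 0.4591 -0.3358  0.0524]
scene 75 [[0.4614, -0.3356], [0.0355, 0.0311], 19.637] mid [ 0.4612 -0.3355  0.0542]
side 199 [[0.4571, -0.3368], [0.0344, 0.0297], 74.4148] mid [ 0.4567 -0.3375  0.053 ]
```

View pics/w_last.png

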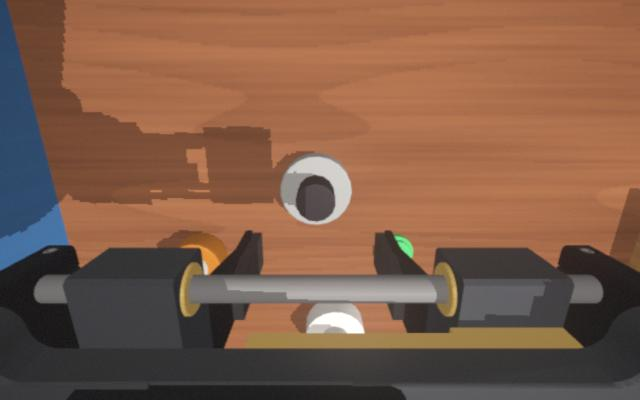

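The clamp (315,190) is centred; nothing is near the finger paths.

Emit:
carry_out:
  moves:
    - [-0.02,-0.03,0.5,0,0,0]
    - [0,0,0.5,0,0,0]
    - [0,0,0.5,0,0,0]
    - [0,0,0.5,0,0,0]
    - [0,0,0.4,0,0,0]
    - [0,0,0.25,0,0,0]
    - [0,0,0.15,0,0,0]
    - [0,0,0,0,0,0]
    - [0,0,0,0,0,0]

```text
time: 35.05
ee_pos: [0.4604, -0.3364, 0.0435]
eef_rot: [-0.001, 1.0, -0.0, 0.0]
ft_force: [0.3, -0.5, 0.4]
width: 0.064
grip_force: 0.0
```

Emit:
carry_out:
  moves:
    - [0,0,0,0,0,0]
    - [0,0,0,0,0,0]
    - [0,0,0,0,0,0]
    - [0,0,0,0,0,0]
    - [0,0,0,0,0,0]
  fingers: 15

```text
time: 35.67
ee_pos: [0.4601, -0.3362, 0.043]
eef_rot: [-0.001, 1.0, -0.0, 0.0]
ft_force: [0.9, -0.7, 0.6]
width: 0.0334
grip_force: 20.0
```

Emit:
carry_out:
  moves:
    - [0,0,-0.3,0,0,0]
    - [0,0,-0.5,0,0,0]
    - [0,0,-0.5,0,0,0]
    - [0,0,-0.6,0,0,0]
    - [0,0,-0.6,0,0,0]
    - [0,0,0,0,0,0]

```text
time: 36.42
ee_pos: [0.4611, -0.3368, 0.1452]
eef_rot: [-0.001, 1.0, -0.001, 0.002]
ft_force: [1.2, 0.1, -2.1]
width: 0.0335
grip_force: 20.0
```

Emit:
carry_out:
  moves:
    - [-0.05,0.5,0,0,0,0]
    - [-0.1,0.87,0,0,0,0]
    - [-0.1,0.87,0,0,0,0]
    - [-0.1,0.87,0,0,0,0]
    - [-0.1,0.87,0,0,0,0]
    - [-0.1,0.87,0,0,0,0]
    - [-0.1,0.87,0,0,0,0]
    - [-0.1,0.87,0,0,0,0]
    - [-0.1,0.87,0,0,0,0]
    - [-0.1,0.87,0,0,0,0]
    - [-0.1,0.87,0,0,0,0]
    - [-0.1,0.87,0,0,0,0]
    - [-0.1,0.87,0,0,0,0]
    - [-0.1,0.87,0,0,0,0]
    - [-0.05,0.4,0,0,0,0]
    - [0,0,0,0,0,0]
    - [0,0,0,0,0,0]

```text
time: 38.55
ee_pos: [0.5152, 0.1508, 0.1426]
eef_rot: [-0.0, 1.0, -0.0, -0.0]
ft_force: [-0.1, 0.1, -0.7]
width: 0.0333
grip_force: 20.0
```

```bash
python3 - <<'E'
from h import *
print(read_state()['ee_pos'])
for n in ['scene','side']:
    f=cloud(cam(n)).reshape(-1,3)
    for nm,x,y,w in [('brush',.551,.225,.05),('weight',.621,-.317,.045),('jar',.535,-.456,.04)]:
        d=np.hypot(f[:,0]-x,f[:,1]-y); q=f[(d<w)&(f[:,2]>.046)&(f[:,2]<.08)]
        if len(q)>5: print(nm,[np.round(v,3) for v in cv2.minAreaRect(q[:,:2].astype(np.float32))],q[:,2].max())
E
```

```text
[0.51522117 0.15084982 0.14258795]
weight [array([ 0.623, -0.315]), array([0.026, 0.029]), np.float64(75.48)] 0.06304651214077694
jar [array([ 0.538, -0.453]), array([0.027, 0.028]), np.float64(26.66)] 0.06646992712683919
brush [array([0.568, 0.224]), array([0.029, 0.02 ]), np.float64(6.652)] 0.06759726649257058
weight [array([ 0.619, -0.317]), array([0.028, 0.029]), np.float64(79.253)] 0.06164822807918591
jar [array([ 0.533, -0.457]), array([0.027, 0.027]), np.float64(74.28)] 0.06617373546953786
```

Emit:
carry_out:
  moves:
    - [0,0,0.5,0,0,0]
    - [0,0,0.5,0,0,0]
    - [0,0,0.4,0,0,0]
    - [0,0,0.3,0,0,0]
    - [0,0,0.25,0,0,0]
    - [0,0,0.15,0,0,0]
    - [0,0,0.1,0,0,0]
    - [0,0,0.06,0,0,0]
    - [0,0,0,0,0,0]
    - [0,0,0,0,0,0]

```text
time: 39.9
ee_pos: [0.5156, 0.1524, 0.0528]
eef_rot: [-0.001, 1.0, 0.0, 0.0]
ft_force: [-0.5, 0.1, -2.3]
width: 0.0335
grip_force: 20.0
```

Emit:
carry_out:
  moves:
    - [0,0,0.04,0,0,0]
    - [0,0,0.02,0,0,0]
    - [0,0,0,0,0,0]

```text
time: 40.28
ee_pos: [0.5156, 0.1524, 0.0509]
eef_rot: [-0.001, 1.0, -0.0, 0.0]
ft_force: [-3.9, -0.9, 7.6]
width: 0.0333
grip_force: 20.0
```

Emit:
carry_out:
  moves:
    - [0,0,0,0,0,0]
    - [0,0,0,0,0,0]
    - [0,0,0,0,0,0]
    - [0,0,0,0,0,0]
    - [0,0,-0.3,0,0,0]
    - [0,0,-0.5,0,0,0]
    - [0,0,-0.6,0,0,0]
    - [0,0,-0.6,0,0,0]
    - [0,0,-0.6,0,0,0]
    - [0,0,0,0,0,0]
  fingers: 56

```text
time: 41.52
ee_pos: [0.5166, 0.1528, 0.1568]
eef_rot: [-0.001, 1.0, 0.001, 0.002]
ft_force: [0.0, 0.4, -0.4]
width: 0.0557
grip_force: 0.0
```

Emit:
carry_out:
  moves:
    - [0,-0.5,0,0,0,0]
    - [0,-0.8,0,0,0,0]
    - [0,-0.8,0,0,0,0]
    - [0,-0.8,0,0,0,0]
    - [0,-0.8,0,0,0,0]
    - [0,-0.8,0,0,0,0]
    - [-0.33,-0.8,0,0,0,0]
    - [-0.33,-0.8,0,0,0,0]
    - [-0.33,-0.8,0,0,0,0]
    - [-0.33,-0.8,0,0,0,0]
    - [-0.33,-0.8,0,0,0,0]
    - [-0.33,-0.8,0,0,0,0]
    - [-0.33,-0.8,0,0,0,0]
    - [-0.33,-0.8,0,0,0,0]
    - [0,-0.8,0,0,0,0]
    - [0,0,0,0,0,0]
    - [0,0,0,0,0,0]
  fingers: 60

```text
time: 43.65
ee_pos: [0.6216, -0.3147, 0.1536]
eef_rot: [-0.001, 1.0, 0.001, -0.0]
ft_force: [-0.0, 0.4, 0.1]
width: 0.0599
grip_force: 0.0
```

```bash
python3 meas.py .621 -.3165 .06 .046; python3 meas.py .535 -.4565 .06 .05
```

```text
tcp [ 0.6216 -0.3147  0.1536] toolx [-1.    -0.002  0.   ] tooly [-0.002  1.     0.001] q7 1.96
wrist 1030 [[0.6215, -0.315], [0.0292, 0.0288], 45.5904] mid [ 0.6212 -0.315   0.0531]
scene 78 [[0.6244, -0.3149], [0.0281, 0.0291], 36.1394] mid [ 0.6222 -0.3149  0.0543]
side 150 [[0.6181, -0.3166], [0.028, 0.0288], 51.6295] mid [ 0.6189 -0.3171  0.0537]
tcp [ 0.622  -0.3142  0.1542] toolx [-1.    -0.003 -0.   ] tooly [-0.003  1.     0.001] q7 1.96
wrist 1420 [[0.5357, -0.4549], [0.0278, 0.0275], 86.0849] mid [ 0.5359 -0.4545  0.0569]
scene 65 [[0.5356, -0.4547], [0.0237, 0.0301], 52.6414] mid [ 0.5359 -0.4547  0.0583]
side 189 [[0.5328, -0.4563], [0.0269, 0.0268], 35.8888] mid [ 0.5324 -0.456   0.058 ]
```

Emit:
carry_out:
  moves:
    - [0.01,-0.02,0.5,0,0,0]
    - [0,0,0.5,0,0,0]
    - [0,0,0.5,0,0,0]
    - [0,0,0.5,0,0,0]
    - [0,0,0.35,0,0,0]
    - [0,0,0.2,0,0,0]
    - [0,0,0.14,0,0,0]
    - [0,0,0,0,0,0]
    - [0,0,0,0,0,0]

```text
time: 45.08
ee_pos: [0.6216, -0.3165, 0.0472]
eef_rot: [-0.001, 1.0, -0.0, 0.001]
ft_force: [0.3, -0.3, 0.1]
width: 0.0599
grip_force: 0.0
```

Emit:
carry_out:
  moves:
    - [0,0,0,0,0,0]
    - [0,0,0,0,0,0]
    - [0,0,0,0,0,0]
    - [0,0,0,0,0,0]
    - [0,0,0,0,0,0]
  fingers: 15
  force: 35

```text
time: 45.7
ee_pos: [0.6213, -0.3163, 0.0466]
eef_rot: [-0.001, 1.0, 0.0, 0.0]
ft_force: [0.1, -0.5, 0.5]
width: 0.0291
grip_force: 35.0
```

Emit:
carry_out:
  moves:
    - [0,0,-0.3,0,0,0]
    - [0,0,-0.5,0,0,0]
    - [0,0,-0.5,0,0,0]
    - [0,0,-0.6,0,0,0]
    - [0,0,-0.7,0,0,0]
    - [0,0,0,0,0,0]

```text
time: 46.45
ee_pos: [0.6228, -0.317, 0.1545]
eef_rot: [-0.001, 1.0, -0.001, 0.003]
ft_force: [0.5, -0.3, -2.8]
width: 0.029
grip_force: 35.0
```

Emit:
carry_out:
  moves:
    - [0.17,0.4,0,0,0,0]
    - [0.18,0.8,0,0,0,0]
    - [0.18,0.8,0,0,0,0]
    - [0.18,0.8,0,0,0,0]
    - [0.18,0.8,0,0,0,0]
    - [0.18,0.8,0,0,0,0]
    - [0,0.8,0,0,0,0]
    - [0,0.8,0,0,0,0]
    - [0,0.8,0,0,0,0]
    - [0,0.8,0,0,0,0]
    - [0,0.8,0,0,0,0]
    - [0,0.8,0,0,0,0]
    - [0,0.75,0,0,0,0]
    - [0,0,0,0,0,0]
    - [0,0,0,0,0,0]

```text
time: 48.32
ee_pos: [0.5776, 0.0808, 0.15]
eef_rot: [-0.0, 1.0, -0.0, -0.0]
ft_force: [0.1, -0.4, -3.0]
width: 0.0291
grip_force: 35.0
```

Emit:
carry_out:
  moves:
    - [0,0,0.5,0,0,0]
    - [0,0,0.5,0,0,0]
    - [0,0,0.5,0,0,0]
    - [0,0,0.35,0,0,0]
    - [0,0,0.25,0,0,0]
    - [0,0,0.15,0,0,0]
    - [0,0,0,0,0,0]
    - [0,0,0,0,0,0]

```text
time: 49.32
ee_pos: [0.5783, 0.0817, 0.0611]
eef_rot: [-0.001, 1.0, 0.0, 0.0]
ft_force: [-0.4, -0.7, -2.8]
width: 0.029
grip_force: 35.0
```

Emit:
carry_out:
  moves:
    - [0,0,0.08,0,0,0]
    - [0,0,0.05,0,0,0]
    - [0,0,0.04,0,0,0]
    - [0,0,0,0,0,0]
    - [0,0,0,0,0,0]

```text
time: 49.95
ee_pos: [0.5779, 0.0816, 0.0545]
eef_rot: [-0.001, 1.0, -0.0, 0.0]
ft_force: [-3.6, -0.9, 5.8]
width: 0.029
grip_force: 35.0
```

Emit:
carry_out:
  moves:
    - [0,0,0,0,0,0]
    - [0,0,0,0,0,0]
    - [0,0,0,0,0,0]
    - [0,0,0,0,0,0]
    - [0,0,-0.3,0,0,0]
    - [0,0,-0.5,0,0,0]
    - [0,0,-0.6,0,0,0]
    - [0,0,-0.6,0,0,0]
    - [0,0,-0.6,0,0,0]
    - [0,0,0,0,0,0]
  fingers: 52

```text
time: 51.2
ee_pos: [0.5792, 0.0819, 0.1605]
eef_rot: [-0.001, 1.0, 0.0, 0.002]
ft_force: [-0.5, 0.3, -1.2]
width: 0.0521
grip_force: 0.0
```

Emit:
carry_out:
  moves:
    - [0.07,-0.43,0,0,0,0]
    - [0.1,-0.8,0,0,0,0]
    - [0.1,-0.8,0,0,0,0]
    - [0.1,-0.8,0,0,0,0]
    - [0.1,-0.8,0,0,0,0]
    - [0.1,-0.8,0,0,0,0]
    - [0.1,-0.8,0,0,0,0]
    - [0.1,-0.8,0,0,0,0]
    - [0.1,-0.8,0,0,0,0]
    - [0.1,-0.8,0,0,0,0]
    - [0.1,-0.8,0,0,0,0]
    - [0,-0.8,0,0,0,0]
    - [0,-0.8,0,0,0,0]
    - [0,-0.8,0,0,0,0]
    - [0,-0.8,0,0,0,0]
    - [0,-0.8,0,0,0,0]
    - [0,-0.8,0,0,0,0]
    - [0,-0.2,0,0,0,0]
    - [0,0,0,0,0,0]
    - [0,0,0,0,0,0]
  fingers: 58

```text
time: 53.7
ee_pos: [0.5361, -0.4544, 0.1575]
eef_rot: [-0.001, 1.0, 0.001, -0.0]
ft_force: [-0.1, 0.4, 0.3]
width: 0.058
grip_force: 0.0
```

```bash
python3 meas.py .535 -.4555 .06 .05
```

```text
tcp [ 0.5361 -0.4544  0.1575] toolx [-1.    -0.003  0.   ] tooly [-0.003  1.     0.001] q7 2.23
wrist 915 [[0.5355, -0.4553], [0.027, 0.0274], 38.2564] mid [ 0.5351 -0.4555  0.0573]
scene 71 [[0.538, -0.4546], [0.026, 0.0317], 81.1857] mid [ 0.538  -0.4546  0.0582]
side 187 [[0.533, -0.4564], [0.0262, 0.027], 32.5358] mid [ 0.5326 -0.4565  0.0579]
```

Emit:
carry_out:
  moves:
    - [0.02,-0.02,0.5,0,0,0]
    - [0,0,0.5,0,0,0]
    - [0,0,0.5,0,0,0]
    - [0,0,0.5,0,0,0]
    - [0,0,0.35,0,0,0]
    - [0,0,0.2,0,0,0]
    - [0,0,0.14,0,0,0]
    - [0,0,0,0,0,0]
    - [0,0,0,0,0,0]

```text
time: 54.98
ee_pos: [0.5354, -0.4567, 0.0508]
eef_rot: [-0.001, 1.0, -0.0, 0.0]
ft_force: [0.2, -0.8, 1.0]
width: 0.0581
grip_force: 0.0
```

Emit:
carry_out:
  moves:
    - [0,0,0,0,0,0]
    - [0,0,0,0,0,0]
    - [0,0,0,0,0,0]
    - [0,0,0,0,0,0]
    - [0,0,0,0,0,0]
  fingers: 12
  force: 20

```text
time: 55.6
ee_pos: [0.5351, -0.4565, 0.0502]
eef_rot: [-0.001, 1.0, -0.0, 0.0]
ft_force: [0.5, -0.1, -0.0]
width: 0.0272
grip_force: 20.0
```

Emit:
carry_out:
  moves:
    - [0,0,-0.3,0,0,0]
    - [0,0,-0.5,0,0,0]
    - [0,0,-0.5,0,0,0]
    - [0,0,-0.6,0,0,0]
    - [0,0,-0.7,0,0,0]
    - [0,0,0,0,0,0]

```text
time: 56.35
ee_pos: [0.5363, -0.4576, 0.1584]
eef_rot: [-0.001, 1.0, -0.002, 0.002]
ft_force: [-0.7, 0.3, -1.5]
width: 0.0271
grip_force: 20.0
```

Emit:
carry_out:
  moves:
    - [0.06,0.4,0,0,0,0]
    - [0.06,0.8,0,0,0,0]
    - [0.06,0.8,0,0,0,0]
    - [0.06,0.8,0,0,0,0]
    - [0.06,0.8,0,0,0,0]
    - [0.06,0.8,0,0,0,0]
    - [0.06,0.8,0,0,0,0]
    - [0.06,0.8,0,0,0,0]
    - [0.06,0.8,0,0,0,0]
    - [0.06,0.8,0,0,0,0]
    - [0.06,0.8,0,0,0,0]
    - [0,0.8,0,0,0,0]
    - [0,0.8,0,0,0,0]
    - [0,0.8,0,0,0,0]
    - [0,0.8,0,0,0,0]
    - [0,0.8,0,0,0,0]
    - [0,0.34,0,0,0,0]
    - [0,0,0,0,0,0]
    - [0,0,0,0,0,0]

```text
time: 58.72
ee_pos: [0.508, 0.0516, 0.1541]
eef_rot: [0.0, 1.0, -0.0, -0.0]
ft_force: [0.5, 0.2, -1.8]
width: 0.0275
grip_force: 20.0
```

```bash
python3 - <<'E'
from h import *
print(read_state()['ee_pos']); save(cam('wrist'),'w7.png'); c=cam('scene')
cv2.imwrite('pics/s7.png',cv2.resize(c['pixels'][140:260,290:450,::-1],(640,480)))
E
```

```text
[0.5080124  0.0515567  0.15405693]
```

View pics/w7.png

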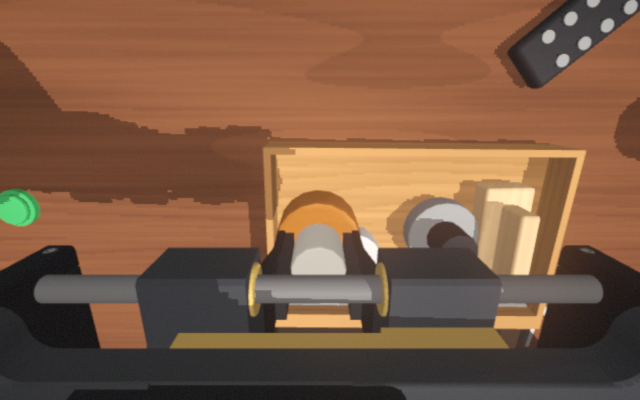

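The clamp (440,230) and brush (510,230) are upright side by side, and the jar is over its free front-right corner. I'll lower it.

Emit:
carry_out:
  moves:
    - [0,0,0.5,0,0,0]
    - [0,0,0.5,0,0,0]
    - [0,0,0.5,0,0,0]
    - [0,0,0.35,0,0,0]
    - [0,0,0.25,0,0,0]
    - [0,0,0.15,0,0,0]
    - [0,0,0.1,0,0,0]
    - [0,0,0,0,0,0]
    - [0,0,0,0,0,0]

```text
time: 59.95
ee_pos: [0.5082, 0.0532, 0.0605]
eef_rot: [-0.001, 1.0, 0.0, 0.0]
ft_force: [0.1, 0.4, -0.8]
width: 0.0278
grip_force: 20.0
```

Emit:
carry_out:
  moves:
    - [0,0,0.06,0,0,0]
    - [0,0,0.03,0,0,0]
    - [0,0,0,0,0,0]
    - [0,0,0,0,0,0]

```text
time: 60.45
ee_pos: [0.5084, 0.0532, 0.058]
eef_rot: [-0.001, 1.0, -0.0, 0.001]
ft_force: [-5.4, -1.8, 14.2]
width: 0.027
grip_force: 20.0
```

Emit:
carry_out:
  moves:
    - [0,0,-0.02,0,0,0]
    - [0,0,0,0,0,0]
    - [0,0,0,0,0,0]
    - [0,0,0,0,0,0]
    - [0,0,-0.3,0,0,0]
    - [0,0,-0.5,0,0,0]
    - [0,0,-0.6,0,0,0]
    - [0,0,-0.7,0,0,0]
    - [0,0,-0.8,0,0,0]
    - [0,0,-0.8,0,0,0]
    - [0,0,-0.7,0,0,0]
    - [0,0,0,0,0,0]
  fingers: 48

```text
time: 61.95
ee_pos: [0.509, 0.0534, 0.2364]
eef_rot: [-0.001, 1.0, 0.0, 0.002]
ft_force: [0.3, -0.3, -0.4]
width: 0.0485
grip_force: 0.0
```

Emit:
carry_out:
  moves:
    - [0,0,-0.2,0,0,0.9]
    - [0,0,-0.2,0,0,0.94]
    - [0,0,-0.2,0,0,0.94]
    - [0,0,-0.2,0,0,0.94]
    - [0,0,-0.2,0,0,0.94]
    - [0,0,-0.2,0,0,0.94]
    - [0,0,-0.2,0,0,0.94]
    - [0,0,0,0,0,0.94]
    - [0,0,0,0,0,0.94]
    - [0,0,0,0,0,0.94]
    - [0,0,0,0,0,0.94]
    - [0,0,0,0,0,0.95]
    - [0,0,0,0,0,0]
    - [0,0,0,0,0,0]
  fingers: 30

```text
time: 63.7
ee_pos: [0.5078, 0.0531, 0.2891]
eef_rot: [0.706, 0.709, -0.0, -0.0]
ft_force: [0.4, 0.2, 0.4]
width: 0.0301
grip_force: 0.0
```

```bash
python3 - <<'E'
from h import *
s=read_state(); print(s['ee_pos'],R.from_quat(s['eef_rot']).as_matrix().round(3).tolist())
for n in ['wrist','scene','side']:
    c=cam(n); f=cloud(c).reshape(-1,3); k=c['pixels'].reshape(-1,3).astype(int)
    if n=='scene': cv2.imwrite('pics/s8.png',cv2.resize(c['pixels'][130:260,260:450,::-1],(760,520)))
    m=(f[:,2]>.214)&(f[:,2]<.235)&(f[:,0]>.66)&(f[:,0]<.73)&(f[:,1]>.09)&(f[:,1]<.19)&(k.min(1)>100); q=f[m]
    if m.sum()>9: print(n,'bar',m.sum(),np.percentile(q,[2,50,98],axis=0).round(4).tolist())
    for nm,x,y,w in [('brush',.551,.225,.05),('weight',.578,.0815,.03),('clamp',.516,.152,.03),('jar',.508,.053,.03)]:
        d=np.hypot(f[:,0]-x,f[:,1]-y); q=f[(d<w)&(f[:,2]>.052)&(f[:,2]<.09)]
        if len(q)>9: print(n,nm,[np.round(v,3).tolist() for v in cv2.minAreaRect(q[:,:2].astype(np.float32))],np.percentile(q[:,2],95).round(3))
E
```

```text
[0.50775095 0.05313956 0.2891256 ] [[-0.004, 1.0, -0.0], [1.0, 0.004, 0.0], [0.0, -0.0, -1.0]]
wrist bar 3925 [[0.6895, 0.0925, 0.2185], [0.6925, 0.145, 0.2253], [0.6996, 0.1882, 0.2277]]
wrist brush [[0.554, 0.205], [0.069, 0.061], 1.604] 0.065
wrist weight [[0.579, 0.083], [0.029, 0.029], 51.585] 0.067
wrist clamp [[0.54, 0.165], [0.005, 0.02], 23.395] 0.065
wrist jar [[0.509, 0.055], [0.026, 0.027], 87.567] 0.071
scene bar 114 [[0.6906, 0.0925, 0.2193], [0.6985, 0.1405, 0.2256], [0.7036, 0.188, 0.2296]]
scene jar [[0.51, 0.053], [0.025, 0.029], 68.946] 0.074
side bar 69 [[0.6863, 0.0933, 0.2213], [0.6898, 0.1379, 0.2272], [0.6966, 0.1871, 0.2299]]
side brush [[0.548, 0.205], [0.06, 0.069], 88.852] 0.067
side weight [[0.574, 0.08], [0.026, 0.029], 48.439] 0.07
side clamp [[0.537, 0.162], [0.008, 0.03], 31.369] 0.068
side jar [[0.507, 0.052], [0.029, 0.026], 50.851] 0.073
```

View pics/s8.png

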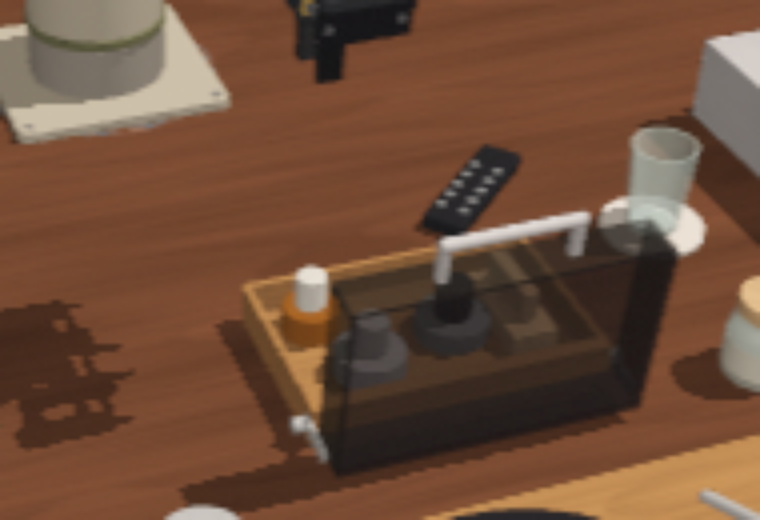

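The scene view shows all four in the tray, but the clamp reading is about 3 cm off from where I placed it. I'll check that.

```bash
python3 - <<'E'
from h import *
for n in ['wrist','side']:
    c=cam(n); f=cloud(c).reshape(-1,3); k=c['pixels'].reshape(-1,3).astype(int)
    if n=='wrist': save(c,'w9.png')
    inb=(f[:,0]>.465)&(f[:,0]<.635)&(f[:,1]>.09)&(f[:,1]<.275)
    q=f[inb&(f[:,2]>.056)&(f[:,2]<.08)]; dk=k[inb&(f[:,2]>.056)&(f[:,2]<.08)].max(1)<90
    for m,nm in ((dk,'dark'),(~dk,'light')): print(n,nm,m.sum(),[np.round(v,3).tolist() for v in cv2.minAreaRect(q[m,:2].astype(np.float32))],np.median(q[m],axis=0).round(3))
    g=f[inb&(f[:,2]>.022)&(f[:,2]<.036)&(k.max(1)-k.min(1)<40)]; print(' disc',len(g),[np.round(v,3).tolist() for v in cv2.minAreaRect(g[:,:2].astype(np.float32))],np.median(g,axis=0).round(3))
E
```

```text
wrist dark 1 [[0.538, 0.164], [0.0, 0.0], 0.0] [0.538 0.164 0.056]
wrist light 2050 [[0.555, 0.163], [0.069, 0.146], 1.254] [0.554 0.22  0.064]
 disc 2555 [[0.576, 0.169], [0.156, 0.115], 89.803] [0.561 0.157 0.03 ]
side dark 58 [[0.547, 0.165], [0.028, 0.027], 8.163] [0.546 0.161 0.065]
side light 121 [[0.548, 0.163], [0.144, 0.07], 88.94] [0.549 0.222 0.065]
 disc 189 [[0.573, 0.168], [0.115, 0.153], 0.659] [0.549 0.153 0.031]
```

View pics/w9.png

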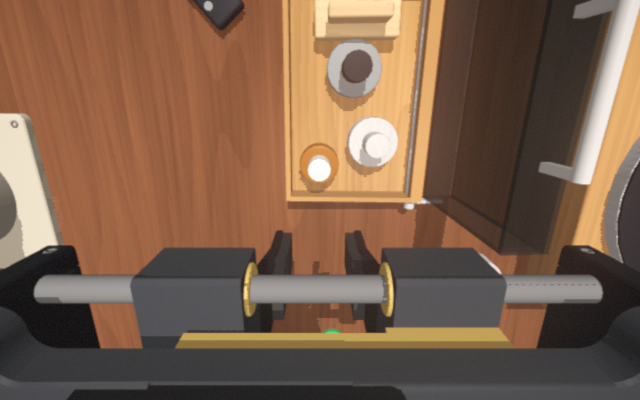

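The clamp (355,68) was knocked 3 cm in x, but it still stands flat on the floor between the brush (357,20) and the weight (373,142), overlapping nothing. I'll go to the bar.

Emit:
carry_out:
  moves:
    - [0.27,0.58,0,0,0,0]
    - [0.27,0.58,0,0,0,0]
    - [0.27,0.58,0,0,0,0]
    - [0.27,0.58,0,0,0,0]
    - [0.27,0.58,0,0,0,0]
    - [0.27,0.58,0,0,0,0]
    - [0.27,0.58,0,0,0,0]
    - [0.26,0.57,0,0,0,0]
    - [0,0,0,0,0,0]
    - [0,0,0,0,0,0]
  fingers: 34

```text
time: 65.2
ee_pos: [0.6928, 0.1392, 0.2892]
eef_rot: [0.707, 0.708, -0.0, -0.0]
ft_force: [0.2, 0.6, 0.0]
width: 0.0341
grip_force: 0.0
```

```bash
python3 - <<'E'
from h import *
s=read_state(); print(s['ee_pos'],s['eef_rot'].round(3))
c=cam('wrist'); f=cloud(c).reshape(-1,3); k=c['pixels'].reshape(-1,3).astype(int)
m=(f[:,2]>.214)&(f[:,2]<.235)&(f[:,0]>.66)&(f[:,0]<.73)&(f[:,1]>.14)&(f[:,1]<.19)&(k.min(1)>100); q=f[m]
print('bar',m.sum(),np.percentile(q,[2,50,98],axis=0).round(4).tolist())
E
```

```text
[0.69277136 0.1391711  0.28919558] [ 0.707  0.708 -0.    -0.   ]
bar 1128 [[0.691, 0.1411, 0.2225], [0.6966, 0.1666, 0.2259], [0.7021, 0.1892, 0.2276]]
```

Emit:
carry_out:
  moves:
    - [0,0.06,0.3,0,0,0]
    - [0,0,0.4,0,0,0]
    - [0,0,0.4,0,0,0]
    - [0,0,0.3,0,0,0]
    - [0,0,0.2,0,0,0]
    - [0,0,0.14,0,0,0]
    - [0,0,0,0,0,0]
    - [0,0,0,0,0,0]

```text
time: 66.25
ee_pos: [0.6956, 0.1395, 0.2203]
eef_rot: [0.707, 0.708, 0.0, 0.0]
ft_force: [0.4, 0.4, 0.0]
width: 0.0339
grip_force: 0.0
```

Emit:
carry_out:
  moves:
    - [0,0,0,0,0,0]
    - [0,0,0,0,0,0]
    - [0,0,0,0,0,0]
    - [0,0,0,0,0,0]
    - [0,0,0,0,0,0]
  fingers: 4
  force: 25

```text
time: 66.88
ee_pos: [0.6955, 0.1394, 0.2199]
eef_rot: [0.707, 0.708, 0.0, 0.0]
ft_force: [0.1, -0.1, 0.4]
width: 0.0108
grip_force: 25.0
```

```bash
python3 - <<'E'
import numpy as np
th=np.linspace(1.65,0,81); p=np.arctan2(42,205)+th; R=.2094
x=-R*np.cos(p)/.04; z=-R*np.sin(p)/.04
x=np.round(x-x[0],2); z=np.round(z-z[0],2)
r=[[0,round(float(a),2)+0.,round(float(b),2)+0.,0,0,0] for a,b in zip(np.diff(x),np.diff(z))]
for i in range(0,80,20): print(r[i:i+20], (x[i+20]*.04+.6955).round(4),(.2199-z[i+20]*.04).round(4))
E
```

```text
[[0, -0.1, -0.03, 0, 0, 0], [0, -0.11, -0.03, 0, 0, 0], [0, -0.1, -0.02, 0, 0, 0], [0, -0.11, -0.02, 0, 0, 0], [0, -0.11, -0.02, 0, 0, 0], [0, -0.1, -0.02, 0, 0, 0], [0, -0.11, -0.02, 0, 0, 0], [0, -0.11, -0.01, 0, 0, 0], [0, -0.1, -0.01, 0, 0, 0], [0, -0.11, -0.01, 0, 0, 0], [0, -0.11, -0.01, 0, 0, 0], [0, -0.11, 0.0, 0, 0, 0], [0, -0.1, -0.01, 0, 0, 0], [0, -0.11, 0.0, 0, 0, 0], [0, -0.11, 0.01, 0, 0, 0], [0, -0.11, 0.0, 0, 0, 0], [0, -0.11, 0.01, 0, 0, 0], [0, -0.1, 0.01, 0, 0, 0], [0, -0.11, 0.01, 0, 0, 0], [0, -0.11, 0.01, 0, 0, 0]] 0.6099 0.2263
[[0, -0.11, 0.01, 0, 0, 0], [0, -0.1, 0.02, 0, 0, 0], [0, -0.11, 0.02, 0, 0, 0], [0, -0.1, 0.02, 0, 0, 0], [0, -0.11, 0.03, 0, 0, 0], [0, -0.1, 0.02, 0, 0, 0], [0, -0.11, 0.03, 0, 0, 0], [0, -0.1, 0.03, 0, 0, 0], [0, -0.1, 0.03, 0, 0, 0], [0, -0.11, 0.04, 0, 0, 0], [0, -0.1, 0.04, 0, 0, 0], [0, -0.1, 0.04, 0, 0, 0], [0, -0.1, 0.04, 0, 0, 0], [0, -0.1, 0.04, 0, 0, 0], [0, -0.1, 0.04, 0, 0, 0], [0, -0.09, 0.05, 0, 0, 0], [0, -0.1, 0.05, 0, 0, 0], [0, -0.09, 0.05, 0, 0, 0], [0, -0.1, 0.05, 0, 0, 0], [0, -0.09, 0.06, 0, 0, 0]] 0.5291 0.1979
[... 399 characters left out ...]
 0, 0], [0, -0.07, 0.08, 0, 0, 0], [0, -0.07, 0.08, 0, 0, 0], [0, -0.06, 0.09, 0, 0, 0], [0, -0.07, 0.08, 0, 0, 0], [0, -0.06, 0.09, 0, 0, 0]] 0.4663 0.1395
[[0, -0.06, 0.09, 0, 0, 0], [0, -0.06, 0.09, 0, 0, 0], [0, -0.06, 0.09, 0, 0, 0], [0, -0.05, 0.09, 0, 0, 0], [0, -0.06, 0.1, 0, 0, 0], [0, -0.05, 0.09, 0, 0, 0], [0, -0.05, 0.1, 0, 0, 0], [0, -0.05, 0.09, 0, 0, 0], [0, -0.04, 0.1, 0, 0, 0], [0, -0.05, 0.1, 0, 0, 0], [0, -0.04, 0.1, 0, 0, 0], [0, -0.04, 0.1, 0, 0, 0], [0, -0.04, 0.1, 0, 0, 0], [0, -0.03, 0.1, 0, 0, 0], [0, -0.04, 0.11, 0, 0, 0], [0, -0.03, 0.1, 0, 0, 0], [0, -0.03, 0.1, 0, 0, 0], [0, -0.02, 0.11, 0, 0, 0], [0, -0.03, 0.1, 0, 0, 0], [0, -0.02, 0.11, 0, 0, 0]] 0.4323 0.0607
```

Emit:
carry_out:
  moves:
    - [0,-0.1,-0.03,0,0,0]
    - [0,-0.11,-0.03,0,0,0]
    - [0,-0.1,-0.02,0,0,0]
    - [0,-0.11,-0.02,0,0,0]
    - [0,-0.11,-0.02,0,0,0]
    - [0,-0.1,-0.02,0,0,0]
    - [0,-0.11,-0.02,0,0,0]
    - [0,-0.11,-0.01,0,0,0]
    - [0,-0.1,-0.01,0,0,0]
    - [0,-0.11,-0.01,0,0,0]

```text
time: 68.12
ee_pos: [0.6527, 0.1398, 0.2274]
eef_rot: [0.706, 0.708, 0.0, -0.0]
ft_force: [2.7, 4.1, 2.7]
width: 0.011
grip_force: 25.0
```

Emit:
carry_out:
  moves:
    - [0,-0.11,-0.01,0,0,0]
    - [0,-0.11,0.0,0,0,0]
    - [0,-0.1,-0.01,0,0,0]
    - [0,-0.11,0.0,0,0,0]
    - [0,-0.11,0.01,0,0,0]
    - [0,-0.11,0.0,0,0,0]
    - [0,-0.11,0.01,0,0,0]
    - [0,-0.1,0.01,0,0,0]
    - [0,-0.11,0.01,0,0,0]
    - [0,-0.11,0.01,0,0,0]

```text
time: 69.38
ee_pos: [0.6091, 0.14, 0.2259]
eef_rot: [0.706, 0.708, 0.0, -0.0]
ft_force: [0.6, 6.3, 0.5]
width: 0.0109
grip_force: 25.0
```

Emit:
carry_out:
  moves:
    - [0.02,-0.11,0.01,0,0,0]
    - [0,-0.1,0.02,0,0,0]
    - [0,-0.11,0.02,0,0,0]
    - [0,-0.1,0.02,0,0,0]
    - [0,-0.11,0.03,0,0,0]
    - [0,-0.1,0.02,0,0,0]
    - [0,-0.11,0.03,0,0,0]
    - [0,-0.1,0.03,0,0,0]
    - [0,-0.1,0.03,0,0,0]
    - [0,-0.11,0.04,0,0,0]

```text
time: 70.62
ee_pos: [0.5675, 0.1402, 0.2161]
eef_rot: [0.707, 0.708, 0.0, -0.0]
ft_force: [-0.7, 5.1, 1.3]
width: 0.0109
grip_force: 25.0
```

Emit:
carry_out:
  moves:
    - [0.01,-0.1,0.04,0,0,0]
    - [0,-0.1,0.04,0,0,0]
    - [0,-0.1,0.04,0,0,0]
    - [0,-0.1,0.04,0,0,0]
    - [0,-0.1,0.04,0,0,0]
    - [0,-0.09,0.05,0,0,0]
    - [0,-0.1,0.05,0,0,0]
    - [0,-0.09,0.05,0,0,0]
    - [0,-0.1,0.05,0,0,0]
    - [0,-0.09,0.06,0,0,0]

```text
time: 71.88
ee_pos: [0.5287, 0.1405, 0.1976]
eef_rot: [0.707, 0.708, 0.0, -0.0]
ft_force: [-0.6, 5.2, 1.0]
width: 0.011
grip_force: 25.0
```

Emit:
carry_out:
  moves:
    - [0.02,-0.09,0.06,0,0,0]
    - [0,-0.09,0.05,0,0,0]
    - [0,-0.09,0.07,0,0,0]
    - [0,-0.09,0.06,0,0,0]
    - [0,-0.09,0.06,0,0,0]
    - [0,-0.08,0.07,0,0,0]
    - [0,-0.09,0.07,0,0,0]
    - [0,-0.08,0.06,0,0,0]
    - [0,-0.08,0.08,0,0,0]
    - [0,-0.08,0.07,0,0,0]

```text
time: 73.12
ee_pos: [0.4943, 0.141, 0.1715]
eef_rot: [0.707, 0.708, -0.0, -0.0]
ft_force: [-0.1, 0.3, -1.5]
width: 0.0113
grip_force: 25.0
```

Emit:
carry_out:
  moves:
    - [0.01,-0.08,0.07,0,0,0]
    - [0,-0.08,0.08,0,0,0]
    - [0,-0.07,0.08,0,0,0]
    - [0,-0.07,0.08,0,0,0]
    - [0,-0.08,0.08,0,0,0]
    - [0,-0.07,0.08,0,0,0]
    - [0,-0.07,0.08,0,0,0]
    - [0,-0.06,0.09,0,0,0]
    - [0,-0.07,0.08,0,0,0]
    - [0,-0.06,0.09,0,0,0]

```text
time: 74.38
ee_pos: [0.4659, 0.1416, 0.1392]
eef_rot: [0.707, 0.708, 0.0, -0.0]
ft_force: [-0.5, -1.7, 0.3]
width: 0.0109
grip_force: 25.0
```

Emit:
carry_out:
  moves:
    - [0,-0.06,0.09,0,0,0]
    - [0,-0.06,0.09,0,0,0]
    - [0,-0.06,0.09,0,0,0]
    - [0,-0.05,0.09,0,0,0]
    - [0,-0.06,0.1,0,0,0]
    - [0,-0.05,0.09,0,0,0]
    - [0,-0.05,0.1,0,0,0]
    - [0,-0.05,0.09,0,0,0]
    - [0,-0.04,0.1,0,0,0]
    - [0,-0.05,0.1,0,0,0]
    - [0,-0.04,0.1,0,0,0]
    - [0,-0.04,0.1,0,0,0]

```text
time: 75.88
ee_pos: [0.4417, 0.1419, 0.0936]
eef_rot: [0.706, 0.708, 0.0, -0.0]
ft_force: [-0.1, 6.6, -1.1]
width: 0.0107
grip_force: 25.0
```

Emit:
carry_out:
  moves:
    - [0,-0.04,0.07,0,0,0]
    - [0,-0.03,0.07,0,0,0]
    - [0,-0.03,0.07,0,0,0]
    - [0,-0.03,0.07,0,0,0]
    - [0,-0.03,0.07,0,0,0]
    - [0,-0.02,0.07,0,0,0]
    - [0,-0.02,0.07,0,0,0]
    - [0,-0.02,0.07,0,0,0]
    - [0,-0.01,0.07,0,0,0]
    - [0,-0.01,0.07,0,0,0]
    - [0,0,0,0,0,0]

```text
time: 77.25
ee_pos: [0.4331, 0.1419, 0.0659]
eef_rot: [0.707, 0.708, 0.001, 0.0]
ft_force: [2.9, 5.0, -3.2]
width: 0.0112
grip_force: 25.0
```

Emit:
carry_out:
  moves:
    - [0.02,-0.02,0.03,0,0,0]
    - [0,0,0.03,0,0,0]
    - [0,0,0.03,0,0,0]
    - [0,0,0.03,0,0,0]
    - [0,0,0,0,0,0]

```text
time: 77.88
ee_pos: [0.4321, 0.142, 0.0612]
eef_rot: [0.707, 0.707, 0.0, 0.0]
ft_force: [5.2, 1.2, -2.0]
width: 0.011
grip_force: 25.0
```

Emit:
carry_out:
  moves:
    - [0,0,0.02,0,0,0]
    - [0,0,0.02,0,0,0]
    - [0,0,0,0,0,0]

```text
time: 78.25
ee_pos: [0.4318, 0.1421, 0.0596]
eef_rot: [0.707, 0.708, 0.0, 0.0]
ft_force: [4.1, -0.2, 3.3]
width: 0.0108
grip_force: 25.0
```

Emit:
carry_out:
  moves:
    - [0,0,0.02,0,0,0]
    - [0,0,0.01,0,0,0]
    - [0,0,0,0,0,0]

```text
time: 78.62
ee_pos: [0.4316, 0.142, 0.0585]
eef_rot: [0.707, 0.708, -0.0, 0.0]
ft_force: [1.7, -0.8, 8.0]
width: 0.0113
grip_force: 25.0
```

```bash
python3 - <<'E'
from h import *
for n in ['scene','side']:
    c=cam(n); f=cloud(c).reshape(-1,3)
    for a,b in ((.47,.50),(.60,.62)):
        m=(f[:,0]>a)&(f[:,0]<b)&(f[:,1]>.03)&(f[:,1]<.08)&(f[:,2]>.07)&(f[:,2]<.11); print(n,a,m.sum(),np.median(f[m,2]).round(4))
E
```

```text
scene 0.47 67 0.0842
scene 0.6 56 0.0853
side 0.47 101 0.0844
side 0.6 69 0.086
```

Shut: the top is level at 85 mm and the force confirms seating. I'll release and withdraw.

Emit:
carry_out:
  moves:
    - [0,0,0,0,0,0]
    - [0,0,0,0,0,0]
    - [0,0,0,0,0,0]
    - [0,0,0,0,0,0]
    - [0,0,-0.3,0,0,0]
    - [0,0,-0.5,0,0,0]
    - [0,0,-0.6,0,0,0]
    - [0,0,-0.6,0,0,0]
    - [0,0,-0.6,0,0,0]
    - [0,0,-0.6,0,0,0]
    - [0,0,0,0,0,0]
    - [0,0,0,0,0,0]
  fingers: 30

```text
time: 80.22
ee_pos: [0.4311, 0.1421, 0.1859]
eef_rot: [0.707, 0.708, -0.0, -0.0]
ft_force: [-0.4, 0.7, -0.0]
width: 0.0298
grip_force: 0.0
```

```bash
python3 - <<'E'
from h import *
c=cam('side'); cv2.imwrite('pics/end.png',cv2.resize(c['pixels'][120:380,180:480,::-1],(690,598)))
c=cam('scene'); cv2.imwrite('pics/end2.png',cv2.resize(c['pixels'][150:260,280:480,::-1],(800,440)))
E
```

```text
(no output)
```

View pics/end2.png

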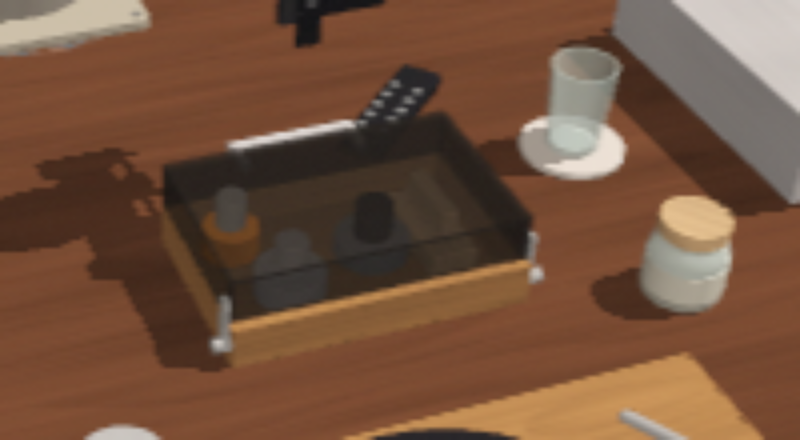

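The cover is shut with all four items upright inside. The tumbler stands centred on its coaster (578,120), and the bystanders are untouched. Handing in.

```bash
python3 -c "
from bench import r
print(r.close_job())"
```

```text
the job is handed in; nothing more can be done
None
```

The job is handed in: the tumbler is upright in the middle of its coaster, the velvet brush, clamp, weight and gel jar stand flat in the tray (no carbon brush was out), and the cover was let down slowly until shut.

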